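# Sanitise the spice tins and line them up for the stock scanner

### The arm

A 6-joint arm with a two-finger parallel gripper is mounted at the origin on the work surface. World frame = base frame: x ahead of the robot, y to its left, z up, the work surface at z = 0. Lengths are in mm, angles in rad, forces in N, time in s.
With the tool pointing down it reaches from about 375 to 925 mm from the base axis. Payload 5.7 kg.
Tool frame: the origin (TCP) lies at the very end of the fingers, on their centre line; the grasp point (between the pads) lies 19 mm behind it; z points along the fingers, x is the direction in which the jaws open and shut, and the axes are right-handed (so a half turn about z gives the same grasp; the last joint's range is limited). The gripper opens to 88 mm and grips with 3 to 60 N. Pads are 20 mm wide; open, the fingers measure 115 mm over their backs; the gripper's body (75 mm by 178 mm) begins 61 mm behind the grasp point.
Start: joints at [1.105, 0.359, 1.51, -0, 1.272, -0.115], TCP at [206.18, 563.429, 222.623] pointing down, gripper open.
Joint ranges: [-2.97, 2.97], [-1.01, 2.36], [0.21, 2.38], [-0.96, 4.11], [0.2, 2.71], [-2.98, 2.98]. Speed limits (rad/s): [2.39, 2.39, 3.14, 3.14, 3.14, 3.14].

### API

Orientations are given as a rotation vector (axis times angle).
In Python, from workcell import * gives the robot as it stands.
- The arm moves only by the tool jog_arm, never from a script. Its arguments are lists of equal length, an entry for each row: "travel": the shift along the tool's x, y, z in m, a list of three; "angular": the turn, a rotation vector about the tool's x, y, z in degrees, a list of three. In form: {"travel": [[tx, ty, tz], ...], "angular": [[wx, wy, wz], ...]}. A call has exactly 10 rows; each row is the pose to reach, as a shift and turn from the pose commanded when the call began, along the tool's axes at that moment; what a row does not reach only later rows make up. A row lasts 1/8 s, in which the tool goes at most 62.5 mm and 10.7 degrees, less where a joint would pass 70% of its speed; a pose out of reach is approached as far as the arm can. A call with a gripper value outside its range is refused whole. "claw" is the opening, from 0 (shut) to 1 (fully open), set as the call begins (left out, the last holds). The fingers move at their own pace and stop on an object; the grip force is fixed at half the most. Time passes only in rows, so rows that repeat a pose let the fingers close, or fill a call up. It gives the time, the measured TCP pose, the force and the opening at its end, in the units of the state.
- sense(): the state, without advancing time (a new reading comes with each control period).
- capture(name): name is "scene" or "top" or "wrist"; returns a dict with "color" (420x560x3 uint8, red, green, blue), "z_map" (420x560 float32, mm along the optical axis (not along the pixel's ray), 0 where there is no reading), "fx", "fy", "cx", "cy" (pixels), "dist" ([k1, k2, p1, p2, k3] as OpenCV has them; the pictures are not rectified), "cam_to_world" (4x4, takes a point from camera to world coordinates); the wrist camera has in their place "mount" (4x4, takes a point from camera to tool coordinates, whose origin is the TCP and whose axes are the tool frame's). Camera axes: x right, y down, z forward; pixel columns grow to the right and rows downward; lengths in mm; the calibration is good to about 2 mm. A picture is of the moment at which its call begins: read the wrist's pose just before it.
- job_done(): hands the job in, once; it reports no verdict.
Trained networks look in a picture, given as the dict that the camera call returned (one of the last four; its "shot" number tells which), for a name from the list of things; names that differ only in an ending like _2 or _b are one class to them, and where a whole thing is asked for, a point or a joint stands for the part that bears it (a point fixed in the world has none). Each returns a list of dicts, best first, with "score" (0 to 1); they miss things now and then, are a little off and sometimes report something else, mostly with a low value. They report only what shows in the picture. A call takes as long as a camera call. They do not tell look-alikes from the thing itself.
- search_frame(picture, name): "point" ([x, y, z] in mm, in the coordinates of the camera as it stood for that picture, good to about 4 mm: the middle of the surface that is visible of it).
- cut_out(picture, name): "pixels" (420x560 bool, what is visible of it).
- landmark_of(picture, name): "point" ([x, y, z] in mm, in the coordinates of the camera as it stood for that picture, good to about 4 mm: a listed point, or the origin of a listed thing).
The state is a dict: "clock": time; "joint_positions": joint angles; "dq": joint speeds; "joint_efforts": joint torques, N m; "tool_pos": TCP position; "eef_rot": TCP orientation; "wrist_force": force on the tool from outside, world axes, zero at the start; "torque": the same for the moment, N m; "grip_width": finger opening in mm.
Only numpy, scipy, OpenCV 4.12 (cv2) and the standard library are available. Lean on these libraries where they do the work, as an engineer would, in place of code of your own. Each camera call takes 0.05 s, during which the arm holds its last target.

### The job

Stand all the spice tins upright in the blue basin and let go of them; only then press the bottle's nozzle cap fully down for a moment and let it spring back up. After that, leaving the nozzle alone, move every tin onto the light-wood board before the stock scanner and stand it upright there, wholly on the board, turned so that its label squarely faces the scanner's window (straight across the board, not slanting towards the middle). Do not disturb the ladle or the sieve.

Things in the scene. Friction and masses are not known exactly. Their poses are not given: they have to be found in the camera images.
- tin1: squat spice tin, one of three or four alike (None if absent): upright aluminium cylinder with black lid, 60 mm in diameter, 52 mm tall, about 0.22 kg, bottom-heavy. Marked side: a white paper label 45 mm wide, with a 10 mm white seal strip from it up over the lid to the lid's centre (seen from above). Origin: centre of underside; z up; +x points out through the middle of the label.
- tin1_front (a point): imaginary point 100 mm from the tin's axis, straight out through the middle of the label, at half its height (or None)
- tin2: squat spice tin, one of three or four alike (None if absent): upright aluminium cylinder with black lid, 60 mm in diameter, 52 mm tall, about 0.22 kg, bottom-heavy. Marked side: a white paper label 45 mm wide, with a 10 mm white seal strip from it up over the lid to the lid's centre (seen from above). Origin: centre of underside; z up; +x points out through the middle of the label.
- tin2_front (a point): imaginary point 100 mm from the tin's axis, straight out through the middle of the label, at half its height (or None)
- tin3: squat spice tin, one of three or four alike (None if absent): upright aluminium cylinder with black lid, 60 mm in diameter, 52 mm tall, about 0.22 kg, bottom-heavy. Marked side: a white paper label 45 mm wide, with a 10 mm white seal strip from it up over the lid to the lid's centre (seen from above). Origin: centre of underside; z up; +x points out through the middle of the label.
- tin3_front (a point): imaginary point 100 mm from the tin's axis, straight out through the middle of the label, at half its height (or None)
- tin4: squat spice tin, one of three or four alike (None if absent): upright aluminium cylinder with black lid, 60 mm in diameter, 52 mm tall, about 0.22 kg, bottom-heavy. Marked side: a white paper label 45 mm wide, with a 10 mm white seal strip from it up over the lid to the lid's centre (seen from above). Origin: centre of underside; z up; +x points out through the middle of the label.
- tin4_front (a point): imaginary point 100 mm from the tin's axis, straight out through the middle of the label, at half its height (or None)
- basin: blue plastic round basin fixed on the slab in front of the bottle; 240 mm across the rim, 224 mm across the foot, rim 34 mm high, flat inner floor 12 mm above the slab, wall 4 mm. Origin: centre of the underside. There is room for four tins standing some 85 mm apart.
- bottle: white pump bottle of sanitiser, 68 mm in diameter, held fast by a steel bracket G-clamped to the far edge of the slab; its spout points over the basin. Origin: centre of its underside on the slab.
- nozzle (a joint): the bottle's sprung nozzle cap: 0 = up at rest, grows as it is pressed straight down, 0.010 m = fully down against its stop. The spring takes about 1.5 N to start and 4.5 N fully down; let go, the cap springs back up by itself.
- nozzle_top (a point): centre of the flat round top of the nozzle cap, 36 mm in diameter, 128 mm above the slab when up; moves down with the cap
- scanner: stock scanner, fixed at the left: grey bar 360 mm long, 80 high, dark window strip along its front; before it, in one piece, a light-wood board 8 mm thick, 360 x 130 mm, for a row of tins about 85 mm apart. Origin: on the slab under the board's centre; +x runs across the board square to the window, to the bar's face at x = +70 mm; y runs along the board (-180 to +180 mm); board top z = 8 mm
- ladle: bystander: stainless steel ladle lying at the slab's far side to the left of the bottle, about 280 mm long, 30 mm high; origin on the slab below its handle, bowl centre 100 mm along +x
- sieve: bystander: small round aluminium sieve, 90 mm across, 40 mm high, with a thin handle along its +x, at the slab's far side to the right of the bottle; origin at the centre of its underside
There are look-alikes about, which are no part of the job. What is shaped like the tin2 but red or yellow is not meant. What is shaped like the tin3 but green or red is not meant.

How it is judged (in metres and radians):
On the way, in this order (a step that is already met when the one before it is completed fails the run):
1. every tin present stands upright and released on the floor of the basin (horizontal distance between each of tin1, tin2, tin3, tin4 and basin below 0.09 m and height (world z) of tin1 between 0.008 and 0.02 m and angle between each of tin1, tin2, tin3, tin4's own z axis and vertical below 0.12 rad and contact force between the fingers and tin1 below 0.1 N and height (world z) of tin2 between 0.008 and 0.02 m and contact force between the fingers and tin2 below 0.1 N and height (world z) of tin3 between 0.008 and 0.02 m and contact force between the fingers and tin3 below 0.1 N and height (world z) of tin4 between 0.008 and 0.02 m and contact force between the fingers and tin4 below 0.1 N), for 0.2 s.
2. the nozzle cap is pressed fully down (at least 8 mm) (value of joint nozzle above 0.008 m), for 0.05 s.
3. the nozzle cap is let go and is back up (value of joint nozzle below 0.002 m), for 0.2 s.
At the end, for the whole second after the job is handed in: every tin present stands upright (within 0.1 rad) and at rest on the scanner's board (centre within 40 mm of the board's middle line and 155 mm of its centre along it), its label facing the scanner within 0.3 rad of square; the nozzle cap is up (value of joint nozzle below 0.002 m and x of tin1 in the frame of scanner between -0.04 and 0.04 m and y of tin1 in the frame of scanner between -0.155 and 0.155 m and z of tin1 in the frame of scanner between 0.003 and 0.014 m and angle between each of tin1, tin2, tin3, tin4's own z axis and vertical below 0.1 rad and angle between the x axis of each of tin1, tin2, tin3, tin4 and the x axis of scanner, either way round below 0.3 rad and x of each of tin1_front, tin2_front, tin3_front, tin4_front in the frame of scanner above 0.02 m and linear speed of each of tin1, tin2, tin3, tin4 below 0.02 m/s and angular speed of each of tin1, tin2, tin3, tin4 below 0.3 rad/s and x of tin2 in the frame of scanner between -0.04 and 0.04 m and y of tin2 in the frame of scanner between -0.155 and 0.155 m and z of tin2 in the frame of scanner between 0.003 and 0.014 m and x of tin3 in the frame of scanner between -0.04 and 0.04 m and y of tin3 in the frame of scanner between -0.155 and 0.155 m and z of tin3 in the frame of scanner between 0.003 and 0.014 m and x of tin4 in the frame of scanner between -0.04 and 0.04 m and y of tin4 in the frame of scanner between -0.155 and 0.155 m and z of tin4 in the frame of scanner between 0.003 and 0.014 m); the robot touches nothing.
It fails at once if the nozzle cap is pressed while a tin is outside the basin (value of joint nozzle above 0.005 m and horizontal distance between any of tin1, tin2, tin3, tin4 and basin above 0.13 m).
It fails at once if the ladle is disturbed (moved over 30 mm) (distance of ladle from where it was at the start of the episode above 0.03 m).
It fails at once if the sieve is disturbed (moved over 30 mm) (distance of sieve from where it was at the start of the episode above 0.03 m).
Of tin1, tin2, tin3, tin4 only 3 to 4 are there at a start; the rules pass over those that are not, and their reading is None.
At some moment in a run one of tin1, tin2, tin3, tin4 may be knocked a few centimetres aside while the robot is not near it.
It also fails if it takes over 210 s, if anything falls off the work surface, if the arm or the gripper's body presses on something with over 40 N, if the wrist force passes 120 N, or if a joint passes its speed limit or range.

## Working session

There is one attempt and no reset: what is moved stays moved. The work goes in short steps, Python scripts to look and compute and a tool call to move; the robot and the scene stay as the last step left them, time stands still between calls to the robot, and variables do not carry over. Pictures are saved under pics/ and viewed, and the job is handed in when it is done.

Besides the shell and the picture viewer there is one more tool, called after "Request:" by a JSON object that holds its "api" and its "payload", one argument or row to a line. jog_arm: Moves the arm, as the interface text tells. Its arguments: {"type":"object","properties":{"travel":{"type":"array","items":{"type":"array","items":{"type":"number"}}},"angular":{"type":"array","items":{"type":"array","items":{"type":"number"}}},"claw":{"type":"number"}},"required":["travel","angular"]}

```bash
ls; mkdir -p pics
python3 - <<'E'
from workcell import *
import cv2
print(sense())
for n in ["scene","top","wrist"]:
    p=capture(n); cv2.imwrite(f"pics/{n}0.png",p["color"][:,:,::-1])
    print(n,p["fx"],p["fy"],p["cx"],p["cy"],p["dist"],p.get("cam_to_world"),p.get("mount"))
E
```

```text
pics
{'clock': 0.0, 'joint_positions': array([ 1.10495417e+00,  3.59469609e-01,  1.51141471e+00,  1.06830328e-05,
        1.27251430e+00, -1.15091307e-01]), 'dq': array([-0.00070255, -0.00026338, -0.00092656, -0.00036576,  0.00040892,
        0.0021618 ]), 'joint_efforts': array([ 1.26759445e-03, -5.15385175e+01, -2.70727587e+01,  6.74539595e-02,
        3.50297790e-02, -1.72434247e-04]), 'tool_pos': array([205.84967197, 562.85134975, 221.83742498]), 'eef_rot': array([ 2.57426558e+00,  1.79928387e+00, -2.50332142e-03]), 'wrist_force': array([-0.75897409, -0.65923178, -0.92399484]), 'torque': array([-0.02152041,  0.00655439, -0.03151465]), 'grip_width': 88.30542431757189}
scene 389.39965516548483 389.39965516548483 279.64131633894914 209.73897796028453 [-0.09290746  0.          0.          0.          0.        ] [[-2.15950654e-01  6.52717269e-01 -7.26171799e-01  1.35211092e+03]
 [ 9.76233890e-01  1.30442371e-01 -1.73066978e-01  1.09436067e+02]
 [-1.82402346e-02 -7.46287447e-01 -6.65373834e-01  8.49764764e+02]
 [ 0.00000000e+00  0.00000000e+00  0.00000000e+00  1.00000000e+00]] None
top 538.73909396143 538.73909396143 277.93079757848994 211.2989009370244 [-0.08700954  0.          0.          0.          0.        ] [[ 2.61430874e-02 -9.84305587e-01  1.74525215e-01  2.73904358e+02]
 [-9.99546670e-01 -2.83466801e-02 -1.01450081e-02 -9.41619396e+01]
 [ 1.49329986e-02 -1.74180875e-01 -9.84600441e-01  1.52613240e+03]
 [ 0.00000000e+00  0.00000000e+00  0.00000000e+00  1.00000000e+00]] None
wrist 293.62943519920395 293.62943519920395 278.6138693041453 211.4986374500307 [0.0223054 0.        0.        0.        0.       ] None [[ 9.99999731e-01  7.33965195e-04  7.45493299e-06  1.05020769e+00]
 [-7.09400892e-04  9.63824571e-01  2.66536477e-01 -7.22654587e+01]
 [ 1.88443250e-04 -2.66536411e-01  9.63824832e-01 -1.63505542e+02]
 [ 0.00000000e+00  0.00000000e+00  0.00000000e+00  1.00000000e+00]]
```

View pics/scene0.png

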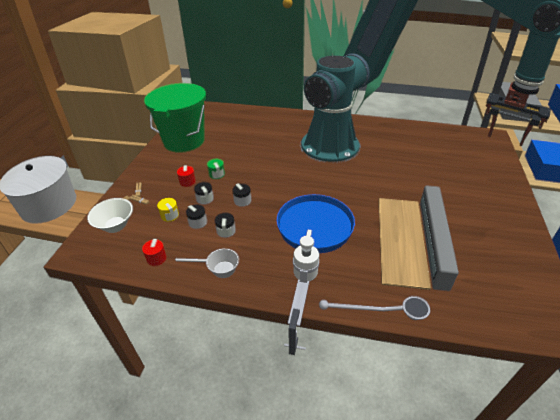

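View pics/top0.png

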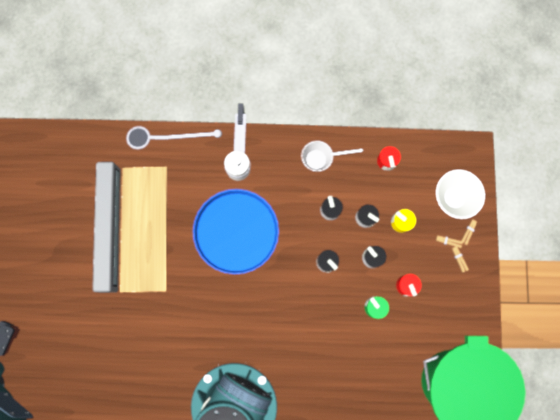

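View pics/wrist0.png

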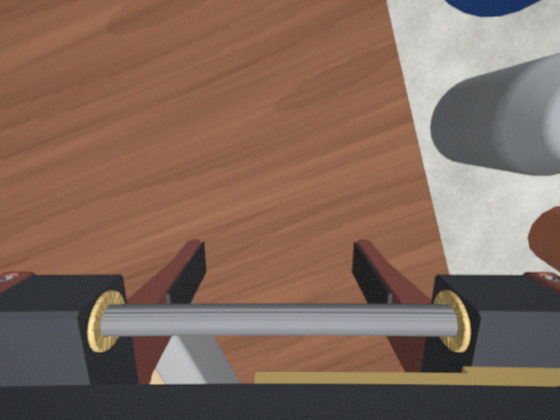

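```bash
cat > h.py <<'E'
from workcell import *
import numpy as np, cv2
from scipy.spatial.transform import Rotation as R
def pose():
    s=sense(); T=np.eye(4); T[:3,:3]=R.from_rotvec(s["eef_rot"]).as_matrix(); T[:3,3]=s["tool_pos"]; return s,T
def yaw(T): return np.degrees(np.arctan2(T[1,0],T[0,0]))
def shot(n):
    s,T=pose(); p=capture(n); p["T"]=p["cam_to_world"] if n!="wrist" else T@p["mount"]; return p
def K(p): return np.array([[p["fx"],0,p["cx"]],[0,p["fy"],p["cy"]],[0,0,1.]])
def proj(p,X):
    Ti=np.linalg.inv(p["T"]); X=np.asarray(X,float).reshape(-1,3)
    rv=cv2.Rodrigues(Ti[:3,:3])[0]
    return cv2.projectPoints(X,rv,Ti[:3,3],K(p),np.array(p["dist"],float))[0].reshape(-1,2)
def unproj(p,uv,z):
    q=cv2.undistortPoints(np.asarray(uv,float).reshape(-1,1,2),K(p),np.array(p["dist"],float)).reshape(-1,2)
    d=np.c_[q,np.ones(len(q))]@p["T"][:3,:3].T; o=p["T"][:3,3]
    return o+d*((z-o[2])/d[:,2])[:,None]
def toW(p,x): return (p["T"]@np.r_[x,1])[:3]
def ortho(p,c,z,half,mpp=0.5):
    # image rows: x decreasing downward ; cols: y decreasing to the right (as seen from above, x up)
    n=int(2*half/mpp); i=(np.arange(n)+.5)*mpp-half
    X=c[0]-i[:,None]+0*i[None]; Y=c[1]-i[None]+0*i[:,None]
    m=proj(p,np.stack([X,Y,0*X+z],-1)).astype(np.float32).reshape(n,n,2)
    return cv2.remap(p["color"],m[...,0],m[...,1],cv2.INTER_LINEAR)
def lid(p,c,z,half=45,save=None):
    """fit black lid near c on plane z; returns centre, label yaw deg, score"""
    mpp=.5; o=ortho(p,c,z,half,mpp); v=o.max(2).astype(int)
    dark=(v<60).astype(np.uint8)
    dark=cv2.morphologyEx(dark,cv2.MORPH_OPEN,np.ones((5,5),np.uint8))
    k,L,st,ce=cv2.connectedComponentsWithStats(dark)
    if k<2: return None
    n=len(o); j=max(range(1,k),key=lambda a:st[a,4]-20*np.hypot(*(ce[a]-n/2)))
    cn=max(cv2.findContours((L==j).astype(np.uint8),cv2.RETR_EXTERNAL,cv2.CHAIN_APPROX_NONE)[0],key=cv2.contourArea)
    (u,w),r=cv2.minEnclosingCircle(cv2.convexHull(cn))
    yy,xx=np.mgrid[:n,:n]; rr=np.hypot(xx-u,yy-w)*mpp
    sat=o.max(2).astype(int)-o.min(2)
    wh=(v>120)&(sat<60)&(rr<26)&(rr>4)
    a=np.degrees(np.arctan2(-(xx[wh]-u).mean(),-(yy[wh]-w).mean())) if wh.sum()>50 else None
    if save:
        q=o[:,:,::-1].copy(); cv2.circle(q,(int(u),int(w)),int(r),(0,255,0),1)
        if a is not None: cv2.line(q,(int(u),int(w)),(int(u-60*np.sin(np.radians(a))),int(w-60*np.cos(np.radians(a)))),(0,0,255),1)
        cv2.imwrite(save,q)
    return np.array([c[0]-((w+.5)*mpp-half),c[1]-((u+.5)*mpp-half)]),a,r*mpp,int(wh.sum())
E
python3 - <<'E'
from h import *
np.set_printoptions(precision=1,suppress=True)
p=shot("top")
for nm in ["tin1","basin","scanner","bottle","nozzle_top","ladle","sieve"]:
    for d in landmark_of(p,nm): print(nm,round(d["score"],2),toW(p,d["point"]))
for uv in [(331,208),(368,216),(374,257),(328,261)]:
    c=unproj(p,[uv],52)[0]; print(uv,c,lid(p,c,52,save=f"pics/lid_{uv[0]}.png"))
for s in ([(104,163)],[(168,167)],[(166,293)],[(120,292)],[(121,167)]): print("board px",s,unproj(p,s,8)[0])
q=shot("scene")
for nm in ["scanner","basin","nozzle_top","bottle"]:
    for d in landmark_of(q,nm): print(nm,round(d["score"],2),toW(q,d["point"]))
E
```

```text
tin1 0.91 [ 547.  -260.    -4.4]
tin1 0.88 [ 420.9 -381.7    0.8]
tin1 0.88 [ 346.4 -478.1    2.9]
tin1 0.85 [ 278.4 -386.8    1.5]
tin1 0.8 [ 532.9 -363.2   -1.6]
tin1 0.79 [ 705.  -424.6    0.7]
tin1 0.6 [ 402.7 -250.     0.7]
tin1 0.57 [ 522.1 -463.5    2.3]
scanner 0.86 [483.5 270.9  -0.4]
bottle 0.69 [664.2   6.6  -3.2]
bottle 0.67 [759.  206.5  -1.3]
bottle 0.58 [664.8   8.2 131.4]
nozzle_top 0.67 [662.1   6.5 129.4]
nozzle_top 0.63 [485.4 269.5  -2.3]
ladle 0.95 [758.8 206.7  -0.5]
sieve 0.92 [ 700.  -213.3   -1.6]
(331, 208) [ 548.8 -257.1   52. ] (array([ 560.5, -240.3]), np.float64(-75.8349992265902), 7.985808849334717, 2425)
(368, 216) [ 529.1 -360.8   52. ] (array([ 543.4, -362. ]), np.float64(-150.00559932005416), 22.276718139648438, 1405)
(374, 257) [ 415.  -377.2   52. ] (array([ 435., -393.]), np.float64(113.06948421410472), 1.6008310317993164, 1381)
(328, 261) [ 400.8 -250.2   52. ] (array([ 426.3, -246.7]), np.float64(-164.34346789590148), 1.7678169012069702, 318)
board px [(104, 163)] [671.7 402.2   8. ]
board px [(168, 167)] [664.6 213.2   8. ]
board px [(166, 293)] [302.2 196.8   8. ]
board px [(120, 292)] [300.7 326.6   8. ]
board px [(121, 167)] [660.9 351.    8. ]
scanner 0.84 [483.1 285.3   2.3]
scanner 0.22 [ 404.3 -247.8   -1.5]
basin 0.61 [478.    9.9  -1.3]
nozzle_top 0.66 [663.8  17.1 126.7]
bottle 0.63 [662.6  14.   -1.6]
bottle 0.26 [477.2  12.    1.6]
```

Run:
```python
from h import *
p=shot("top")
L=[]
for c in [(547,-260),(533,-363),(421,-382),(403,-250)]:
    o=ortho(p,c,52,45); print([int(o.max(2).min()),int(np.median(o.max(2)[70:110,70:110])),int(np.median(o.max(2)[:10]))]); L.append(o)
cv2.imwrite("pics/o.png",np.hstack(L)[:,:,::-1])
o=ortho(p,(480,270),8,220,1); cv2.imwrite("pics/board.png",o[:,:,::-1])
```

```text
[57, 62, 171]
[57, 144, 162]
[57, 129, 156]
[58, 110, 159]
```

View pics/o.png

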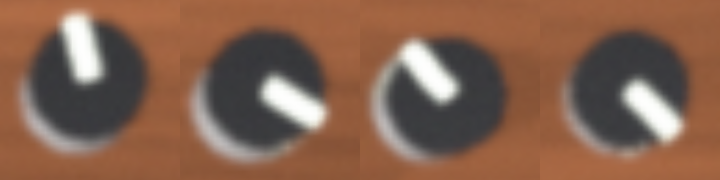

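View pics/board.png

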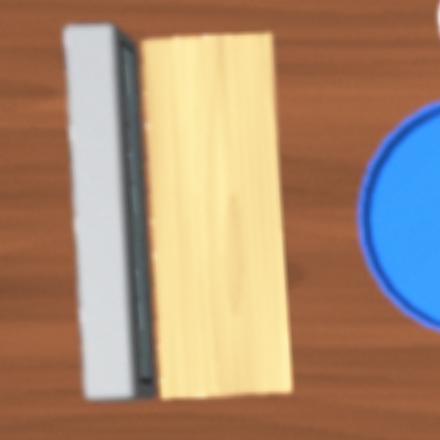

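```bash
sed -i 's/v<60/v<95/; s/v>120)&(sat<60)/v>170)\&(sat<60)/' h.py
cat > tins.py <<'E'
from h import *
import sys
def tins(p,zoff=0,save=None):
    """find black tins in top picture"""
    out=[]
    for d in landmark_of(p,"tin1"):
        if d["score"]<.25: continue
        X=toW(p,d["point"]); c=X[:2]
        r=None
        for z in ([52+zoff] if np.isscalar(zoff) else zoff): r=lid(p,c,z)
        if r is None or not 24<r[2]<37 : continue
        r=lid(p,r[0],z)
        if any(np.hypot(*(r[0]-o[0]))<30 for o in out): continue
        out.append(r)
    return out
E
python3 - <<'E'
from tins import *
p=shot("top")
for r in tins(p): print(r)
o=ortho(p,(485,272),8,220,1); hsv=cv2.cvtColor(o,cv2.COLOR_RGB2HSV)
m=((hsv[...,0]>14)&(hsv[...,0]<30)&(hsv[...,2]>190)).astype(np.uint8)
c=max(cv2.findContours(m,0,2)[0],key=cv2.contourArea); b=cv2.minAreaRect(c); print(b,"centre",485-(b[0][1]-219.5),272-(b[0][0]-219.5))
o=ortho(p,(478,10),34,160,1); hsv=cv2.cvtColor(o,cv2.COLOR_RGB2HSV)
m=((hsv[...,0]>95)&(hsv[...,0]<130)&(hsv[...,1]>120)).astype(np.uint8)
c=max(cv2.findContours(m,0,2)[0],key=cv2.contourArea); b=cv2.minEnclosingCircle(c); print(b,"centre",478-(b[0][1]-159.5),10-(b[0][0]-159.5))
o=ortho(p,(620,10),128,90,.5); cv2.imwrite("pics/noz.png",o[:,:,::-1])
E
```

```text
(array([ 403.7566932 , -250.39368996]), np.float64(-134.51729766479818), 28.94016456604004, 1226)
(array([ 533.818267, -360.645794]), np.float64(-116.64427247699416), 29.523029327392578, 1240)
(array([ 418.05448497, -380.83363699]), np.float64(38.08181624934467), 29.56147575378418, 1233)
(array([ 551.56210746, -259.59757257]), np.float64(11.569308435593149), 29.185415267944336, 1234)
((218.18264770507812, 220.44671630859375), (363.23602294921875, 133.75323486328125), 86.72950744628906) centre 484.05328369140625 273.3173522949219
((161.58349609375, 157.27593994140625), 119.34648132324219) centre 480.22406005859375 7.91650390625
```

View pics/noz.png

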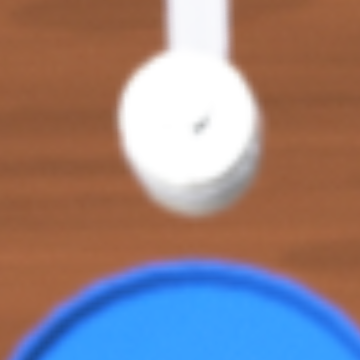

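```bash
cat > plan.py <<'E'
from h import *
def plan(wps):
    """wps: list of (x,y,z,yawdeg or None,rows)"""
    s,T=pose(); y0=yaw(T); Rm=T[:3,:3]
    print("t",round(s["clock"],2),"tcp",T[:3,3].round(1),"yaw",round(y0,1),"tilt z",Rm[:,2].round(3),"grip",round(s["grip_width"],1),"F",s["wrist_force"].round(1),"j6",round(np.degrees(s["joint_positions"][5])))
    tr=[];an=[]
    for x,y,z,a,n in wps:
        d=Rm.T@(np.array([x,y,z])-T[:3,3])/1000
        w=0 if a is None else -(a-y0)
        tr+= [[round(float(v),3) for v in d]]*n; an+=[[0,0,round(float(w),1)]]*n
    print('travel',tr); print('angular',an,len(tr))
E
python3 - <<'E'
from plan import *
plan([(500,60,200,46,10)])
E
```

```text
t 0.95 tcp [206.2 563.4 222.6] yaw 69.9 tilt z [-0. -0. -1.] grip 87.6 F [-0.6 -0.7  0.8] j6 -7
travel [[-0.372, 0.449, 0.023], [-0.372, 0.449, 0.023], [-0.372, 0.449, 0.023], [-0.372, 0.449, 0.023], [-0.372, 0.449, 0.023], [-0.372, 0.449, 0.023], [-0.372, 0.449, 0.023], [-0.372, 0.449, 0.023], [-0.372, 0.449, 0.023], [-0.372, 0.449, 0.023]]
angular [[0, 0, 23.9], [0, 0, 23.9], [0, 0, 23.9], [0, 0, 23.9], [0, 0, 23.9], [0, 0, 23.9], [0, 0, 23.9], [0, 0, 23.9], [0, 0, 23.9], [0, 0, 23.9]] 10
```

Request:
{"api": "jog_arm", "payload": {
  "travel": [
    [-0.372, 0.449, 0.023],
    [-0.372, 0.449, 0.023],
    [-0.372, 0.449, 0.023],
    [-0.372, 0.449, 0.023],
    [-0.372, 0.449, 0.023],
    [-0.372, 0.449, 0.023],
    [-0.372, 0.449, 0.023],
    [-0.372, 0.449, 0.023],
    [-0.372, 0.449, 0.023],
    [-0.372, 0.449, 0.023]
  ],
  "angular": [
    [0, 0, 24],
    [0, 0, 24],
    [0, 0, 24],
    [0, 0, 24],
    [0, 0, 24],
    [0, 0, 24],
    [0, 0, 24],
    [0, 0, 24],
    [0, 0, 24],
    [0, 0, 24]
  ]
}}

```text
clock: 2.2
tool_pos: [501.8, 56.9, 199.7]
eef_rot: [2.894, 1.22, 0.001]
wrist_force: [-0.4, -0.1, 1.3]
grip_width: 87.8
```

Run:
```python
from plan import *
plan([(404,-250,180,45.5,10)])
```

```text
t 2.2 tcp [501.8  56.9 199.7] yaw 45.7 tilt z [ 0.001 -0.001 -1.   ] grip 87.8 F [-0.4 -0.1  1.3] j6 -47
travel [[-0.288, 0.144, 0.02], [-0.288, 0.144, 0.02], [-0.288, 0.144, 0.02], [-0.288, 0.144, 0.02], [-0.288, 0.144, 0.02], [-0.288, 0.144, 0.02], [-0.288, 0.144, 0.02], [-0.288, 0.144, 0.02], [-0.288, 0.144, 0.02], [-0.288, 0.144, 0.02]]
angular [[0, 0, 0.2], [0, 0, 0.2], [0, 0, 0.2], [0, 0, 0.2], [0, 0, 0.2], [0, 0, 0.2], [0, 0, 0.2], [0, 0, 0.2], [0, 0, 0.2], [0, 0, 0.2]] 10
```

Request:
{"api": "jog_arm", "payload": {
  "travel": [
    [-0.288, 0.144, 0.02],
    [-0.288, 0.144, 0.02],
    [-0.288, 0.144, 0.02],
    [-0.288, 0.144, 0.02],
    [-0.288, 0.144, 0.02],
    [-0.288, 0.144, 0.02],
    [-0.288, 0.144, 0.02],
    [-0.288, 0.144, 0.02],
    [-0.288, 0.144, 0.02],
    [-0.288, 0.144, 0.02]
  ],
  "angular": [
    [0, 0, 0],
    [0, 0, 0],
    [0, 0, 0],
    [0, 0, 0],
    [0, 0, 0],
    [0, 0, 0],
    [0, 0, 0],
    [0, 0, 0],
    [0, 0, 0],
    [0, 0, 0]
  ]
}}

```text
clock: 3.45
tool_pos: [403.4, -246.3, 179.8]
eef_rot: [2.892, 1.228, 0.0]
wrist_force: [0.4, 0.0, 0.2]
grip_width: 87.5
```

```bash
cat > pick.py <<'E'
from plan import *
def look(z=52,save="pics/w.png",c=None):
    p=shot("wrist"); T=pose()[1]; c=T[:2,3] if c is None else c
    r=lid(p,c,z,45); r=lid(p,r[0],z,45,save)
    print("lid",r[0].round(1),"label",None if r[1] is None else round(r[1],1),"r",round(r[2],1)); return r
E
python3 - <<'E'
from pick import *
p=shot("wrist"); cv2.imwrite("pics/w1.png",p["color"][:,:,::-1])
r=look()
plan([(r[0][0],r[0][1],27,r[1]+180,10)])
E
```

```text
lid [ 403.7 -245.7] label -130.3 r 30.0
t 3.55 tcp [ 403.2 -246.6  179.7] yaw 46.0 tilt z [-0. -0. -1.] grip 88.1 F [-1.4  0.  -0.4] j6 -86
travel [[0.001, -0.0, 0.153], [0.001, -0.0, 0.153], [0.001, -0.0, 0.153], [0.001, -0.0, 0.153], [0.001, -0.0, 0.153], [0.001, -0.0, 0.153], [0.001, -0.0, 0.153], [0.001, -0.0, 0.153], [0.001, -0.0, 0.153], [0.001, -0.0, 0.153]]
angular [[0, 0, -3.7], [0, 0, -3.7], [0, 0, -3.7], [0, 0, -3.7], [0, 0, -3.7], [0, 0, -3.7], [0, 0, -3.7], [0, 0, -3.7], [0, 0, -3.7], [0, 0, -3.7]] 10
```

View pics/w.png

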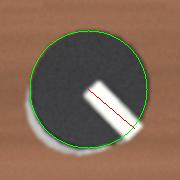

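View pics/w1.png

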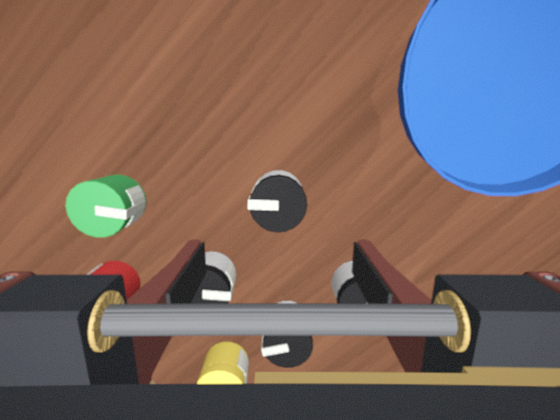

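Request:
{"api": "jog_arm", "payload": {
  "travel": [
    [0.001, 0, 0.06],
    [0.001, 0, 0.11],
    [0.001, 0, 0.14],
    [0.001, 0, 0.153],
    [0.001, 0, 0.153],
    [0.001, 0, 0.153],
    [0.001, 0, 0.153],
    [0.001, 0, 0.153],
    [0.001, 0, 0.153],
    [0.001, 0, 0.153]
  ],
  "angular": [
    [0, 0, -4],
    [0, 0, -4],
    [0, 0, -4],
    [0, 0, -4],
    [0, 0, -4],
    [0, 0, -4],
    [0, 0, -4],
    [0, 0, -4],
    [0, 0, -4],
    [0, 0, -4]
  ]
}}

```text
clock: 4.8
tool_pos: [403.7, -246.6, 26.8]
eef_rot: [2.848, 1.325, 0.0]
wrist_force: [0.5, 0.6, -1.0]
grip_width: 87.8
```

Request:
{"api": "jog_arm", "payload": {
  "travel": [
    [0, 0, 0],
    [0, 0, 0],
    [0, 0, 0],
    [0, 0, 0],
    [0, 0, 0],
    [0, 0, 0],
    [0, 0, -0.03],
    [0, 0, -0.06],
    [0, 0, -0.1],
    [0, 0, -0.1]
  ],
  "angular": [
    [0, 0, 0],
    [0, 0, 0],
    [0, 0, 0],
    [0, 0, 0],
    [0, 0, 0],
    [0, 0, 0],
    [0, 0, 0],
    [0, 0, 0],
    [0, 0, 0],
    [0, 0, 0]
  ],
  "claw": 0
}}

```text
clock: 6.05
tool_pos: [405.4, -247.8, 128.9]
eef_rot: [2.844, 1.323, 0.004]
wrist_force: [0.1, -0.6, -2.4]
grip_width: 59.5
```

Run:
```python
from pick import *
p=shot("wrist"); cv2.imwrite("pics/w2.png",p["color"][:,:,::-1])
plan([(480,-52,127,-40,3),(480,-52,127,-86.7,7)])
```

```text
t 6.1 tcp [ 404.3 -246.9  127.3] yaw 49.9 tilt z [ 0.002 -0.002 -1.   ] grip 59.7 F [ 0.3 -0.3 -2.7] j6 -90
travel [[0.198, -0.068, 0.0], [0.198, -0.068, 0.0], [0.198, -0.068, 0.0], [0.198, -0.068, 0.0], [0.198, -0.068, 0.0], [0.198, -0.068, 0.0], [0.198, -0.068, 0.0], [0.198, -0.068, 0.0], [0.198, -0.068, 0.0], [0.198, -0.068, 0.0]]
angular [[0, 0, 89.9], [0, 0, 89.9], [0, 0, 89.9], [0, 0, 136.6], [0, 0, 136.6], [0, 0, 136.6], [0, 0, 136.6], [0, 0, 136.6], [0, 0, 136.6], [0, 0, 136.6]] 10
```

View pics/w2.png

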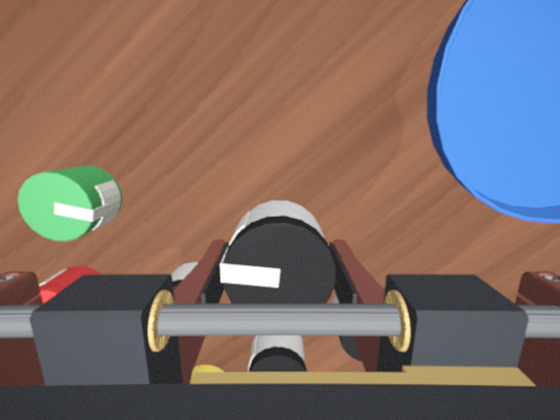

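Request:
{"api": "jog_arm", "payload": {
  "travel": [
    [0.05, -0.02, 0],
    [0.1, -0.035, 0],
    [0.15, -0.05, 0],
    [0.198, -0.068, 0],
    [0.198, -0.068, 0],
    [0.198, -0.068, 0],
    [0.198, -0.068, 0],
    [0.198, -0.068, 0],
    [0.198, -0.068, 0],
    [0.198, -0.068, 0]
  ],
  "angular": [
    [0, 0, 10],
    [0, 0, 20],
    [0, 0, 30],
    [0, 0, 40],
    [0, 0, 50],
    [0, 0, 60],
    [0, 0, 70],
    [0, 0, 80],
    [0, 0, 90],
    [0, 0, 100]
  ]
}}

```text
clock: 7.35
tool_pos: [477.6, -50.8, 124.6]
eef_rot: [2.842, -1.338, -0.006]
wrist_force: [-0.1, 0.0, -3.4]
grip_width: 59.5
```

Run:
```python
from pick import *
plan([(480,-52,100,-86.7,4),(480,-52,39.5,-86.7,6)])
```

```text
t 7.35 tcp [477.6 -50.8 124.6] yaw -50.4 tilt z [-0.004  0.001 -1.   ] grip 59.5 F [-0.1  0.  -3.4] j6 36
travel [[0.003, -0.001, 0.025], [0.003, -0.001, 0.025], [0.003, -0.001, 0.025], [0.003, -0.001, 0.025], [0.003, -0.001, 0.085], [0.003, -0.001, 0.085], [0.003, -0.001, 0.085], [0.003, -0.001, 0.085], [0.003, -0.001, 0.085], [0.003, -0.001, 0.085]]
angular [[0, 0, 36.3], [0, 0, 36.3], [0, 0, 36.3], [0, 0, 36.3], [0, 0, 36.3], [0, 0, 36.3], [0, 0, 36.3], [0, 0, 36.3], [0, 0, 36.3], [0, 0, 36.3]] 10
```

Request:
{"api": "jog_arm", "payload": {
  "travel": [
    [0.003, -0.001, 0.01],
    [0.003, -0.001, 0.02],
    [0.003, -0.001, 0.03],
    [0.003, -0.001, 0.05],
    [0.003, -0.001, 0.07],
    [0.003, -0.001, 0.08],
    [0.003, -0.001, 0.085],
    [0.003, -0.001, 0.085],
    [0.003, -0.001, 0.085],
    [0.003, -0.001, 0.085]
  ],
  "angular": [
    [0, 0, 9],
    [0, 0, 18],
    [0, 0, 27],
    [0, 0, 36],
    [0, 0, 36],
    [0, 0, 36],
    [0, 0, 36],
    [0, 0, 36],
    [0, 0, 36],
    [0, 0, 36]
  ]
}}

```text
clock: 8.6
tool_pos: [482.3, -53.0, 42.2]
eef_rot: [-2.295, 2.144, -0.002]
wrist_force: [-0.1, -0.3, -2.5]
grip_width: 59.3
```

Run:
```python
from pick import *
plan([(480,-52,39,-86.7,10)])
```

```text
t 8.6 tcp [482.3 -53.   42.2] yaw -86.1 tilt z [ 0.001 -0.    -1.   ] grip 59.3 F [-0.1 -0.3 -2.5] j6 72
travel [[-0.001, 0.002, 0.003], [-0.001, 0.002, 0.003], [-0.001, 0.002, 0.003], [-0.001, 0.002, 0.003], [-0.001, 0.002, 0.003], [-0.001, 0.002, 0.003], [-0.001, 0.002, 0.003], [-0.001, 0.002, 0.003], [-0.001, 0.002, 0.003], [-0.001, 0.002, 0.003]]
angular [[0, 0, 0.6], [0, 0, 0.6], [0, 0, 0.6], [0, 0, 0.6], [0, 0, 0.6], [0, 0, 0.6], [0, 0, 0.6], [0, 0, 0.6], [0, 0, 0.6], [0, 0, 0.6]] 10
```

Request:
{"api": "jog_arm", "payload": {
  "travel": [
    [-0.001, 0.002, 0.003],
    [-0.001, 0.002, 0.003],
    [-0.001, 0.002, 0.003],
    [-0.001, 0.002, 0.003],
    [-0.001, 0.002, 0.003],
    [-0.001, 0.002, 0.003],
    [-0.001, 0.002, 0.003],
    [-0.001, 0.002, 0.003],
    [-0.001, 0.002, 0.003],
    [-0.001, 0.002, 0.003]
  ],
  "angular": [
    [0, 0, 0],
    [0, 0, 0],
    [0, 0, 0],
    [0, 0, 0],
    [0, 0, 0],
    [0, 0, 0],
    [0, 0, 0],
    [0, 0, 0],
    [0, 0, 0],
    [0, 0, 0]
  ]
}}

```text
clock: 9.85
tool_pos: [479.6, -52.0, 38.7]
eef_rot: [2.296, -2.144, -0.0]
wrist_force: [-1.0, 0.2, 0.6]
grip_width: 59.5
```

Request:
{"api": "jog_arm", "payload": {
  "travel": [
    [0, 0, 0],
    [0, 0, 0],
    [0, 0, 0],
    [0, 0, 0],
    [0, 0, -0.05],
    [0, 0, -0.1],
    [0, 0, -0.14],
    [0, 0, -0.14],
    [0, 0, -0.14],
    [0, 0, -0.14]
  ],
  "angular": [
    [0, 0, 0],
    [0, 0, 0],
    [0, 0, 0],
    [0, 0, 0],
    [0, 0, 0],
    [0, 0, 0],
    [0, 0, 0],
    [0, 0, 0],
    [0, 0, 0],
    [0, 0, 0]
  ],
  "claw": 0.85
}}

```text
clock: 11.1
tool_pos: [478.6, -51.8, 177.2]
eef_rot: [2.295, -2.144, -0.004]
wrist_force: [-0.5, -0.7, 0.3]
grip_width: 74.4
```

Run:
```python
from pick import *
look(64)
from tins import *
p=shot("top")
for d in landmark_of(p,"tin1"): print(round(d["score"],2),toW(p,d["point"]).round())
for r in tins(p): print(r)
plan([(534,-361,180,63.4,10)])
```

```text
lid [482.1 -51.2] label 97.7 r 30.0
0.88 [ 343. -476.   -3.]
0.85 [ 522. -467.    0.]
0.83 [ 423. -382.   -1.]
0.75 [ 549. -259.   -0.]
0.75 [ 534. -358.    3.]
0.63 [481. -56.  12.]
0.62 [ 708. -423.    0.]
(array([ 418.15048609, -380.84620724]), np.float64(38.26473396139955), 29.522113800048828, 1238)
(array([ 551.59144273, -259.6218481 ]), np.float64(11.75222166965138), 29.21939468383789, 1235)
(array([ 533.8500629 , -360.73542799]), np.float64(-117.01662607527597), 29.430416107177734, 1239)
(array([508.51761378, -47.57795975]), np.float64(158.760784619876), 24.796728134155273, 237)
t 11.3 tcp [479.3 -52.  177.7] yaw -86.1 tilt z [-0.002  0.    -1.   ] grip 74.8 F [-0.2  0.1 -0. ] j6 72
travel [[0.312, -0.034, -0.002], [0.312, -0.034, -0.002], [0.312, -0.034, -0.002], [0.312, -0.034, -0.002], [0.312, -0.034, -0.002], [0.312, -0.034, -0.002], [0.312, -0.034, -0.002], [0.312, -0.034, -0.002], [0.312, -0.034, -0.002], [0.312, -0.034, -0.002]]
angular [[0, 0, -149.5], [0, 0, -149.5], [0, 0, -149.5], [0, 0, -149.5], [0, 0, -149.5], [0, 0, -149.5], [0, 0, -149.5], [0, 0, -149.5], [0, 0, -149.5], [0, 0, -149.5]] 10
```

View pics/w.png

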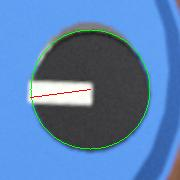

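```bash
python3 - <<'E'
s=open('h.py').read()
s=s.replace("    if save:\n","""    if a is not None:
        wm=((v>170)&(sat<60)&(rr<27)).astype(np.uint8); kk,LL,ss,_=cv2.connectedComponentsWithStats(wm)
        jj=1+int(np.argmax(ss[1:,4])); P=np.argwhere(LL==jj).astype(np.float32)
        rc=cv2.minAreaRect(P); B=cv2.boxPoints(rc); e=[B[1]-B[0],B[2]-B[1]]; e=max(e,key=np.linalg.norm)
        a2=np.degrees(np.arctan2(-e[1],-e[0])); a=a2+180*round((a-a2)/180)
        # inner end of strip = lid centre
        dv=np.array([-np.cos(np.radians(a)),-np.sin(np.radians(a))]); t=(P-P.mean(0))@dv
        ie=P.mean(0)+dv*np.percentile(t,1); wc,uc=ie
    else: wc,uc=w,u
    if save:
""",1)
s=s.replace("r*mpp,int(wh.sum())","r*mpp,int(wh.sum()),np.array([c[0]-((wc+.5)*mpp-half),c[1]-((uc+.5)*mpp-half)])")
open('h.py','w').write(s)
s=open('pick.py').read(); s=s.replace('print("lid",','print("stripend",r[4].round(1),"lid",'); open('pick.py','w').write(s)
E
python3 - <<'E'
from pick import *
from tins import *
look(64)
p=shot("top")
for r in tins(p): print(r)
E
```

```text
stripend [480.  -51.4] lid [481.9 -51.2] label 88.3 r 30.1
(array([ 418.04571882, -380.837448  ]), np.float32(40.030273), 29.526731491088867, 1240, array([ 417.61079756, -381.80398929]))
(array([ 551.67860457, -259.61224159]), np.float32(14.534454), 29.21939468383789, 1239, array([ 552.36963698, -260.07454476]))
(array([ 533.64076549, -360.71113937]), np.float32(-122.00537), 29.39973258972168, 1250, array([ 534.95799953, -361.11843078]))
(array([508.9282206 , -46.95295779]), np.float32(90.0), 25.124738693237305, 304, array([483.91874489, -55.45295779]))
```

Request:
{"api": "jog_arm", "payload": {
  "travel": [
    [0.06, -0.007, -0.002],
    [0.12, -0.014, -0.002],
    [0.18, -0.02, -0.002],
    [0.24, -0.027, -0.002],
    [0.312, -0.034, -0.002],
    [0.312, -0.034, -0.002],
    [0.312, -0.034, -0.002],
    [0.312, -0.034, -0.002],
    [0.312, -0.034, -0.002],
    [0.312, -0.034, -0.002]
  ],
  "angular": [
    [0, 0, -10],
    [0, 0, -20],
    [0, 0, -30],
    [0, 0, -40],
    [0, 0, -50],
    [0, 0, -60],
    [0, 0, -70],
    [0, 0, -80],
    [0, 0, -90],
    [0, 0, -100]
  ]
}}

```text
clock: 12.7
tool_pos: [534.9, -361.1, 180.4]
eef_rot: [-3.117, -0.389, 0.001]
wrist_force: [0.1, 0.0, -0.7]
grip_width: 74.5
```

Request:
{"api": "jog_arm", "payload": {
  "travel": [
    [0, 0, 0],
    [0, 0, 0],
    [0, 0, 0],
    [0, 0, 0],
    [0, 0, 0],
    [0, 0, 0],
    [0, 0, 0],
    [0, 0, 0],
    [0, 0, 0],
    [0, 0, 0]
  ],
  "angular": [
    [0, 0, -10],
    [0, 0, -20],
    [0, 0, -30],
    [0, 0, -40],
    [0, 0, -46],
    [0, 0, -46],
    [0, 0, -46],
    [0, 0, -46],
    [0, 0, -46],
    [0, 0, -46]
  ]
}}

```text
clock: 13.95
tool_pos: [535.0, -361.0, 180.7]
eef_rot: [2.722, 1.568, -0.0]
wrist_force: [0.2, 0.1, -0.4]
grip_width: 74.8
```

Run:
```python
from pick import *
r=look(52); plan([(r[4][0],r[4][1],27,r[1]+180,10)])
```

```text
stripend [ 535.2 -357.1] lid [ 534. -357.] label -120.7 r 29.8
t 14.0 tcp [ 535.  -361.   180.7] yaw 59.9 tilt z [-0. -0. -1.] grip 74.4 F [ 0.5 -0.7  0.3] j6 -100
travel [[0.003, -0.002, 0.154], [0.003, -0.002, 0.154], [0.003, -0.002, 0.154], [0.003, -0.002, 0.154], [0.003, -0.002, 0.154], [0.003, -0.002, 0.154], [0.003, -0.002, 0.154], [0.003, -0.002, 0.154], [0.003, -0.002, 0.154], [0.003, -0.002, 0.154]]
angular [[0, 0, 0.6], [0, 0, 0.6], [0, 0, 0.6], [0, 0, 0.6], [0, 0, 0.6], [0, 0, 0.6], [0, 0, 0.6], [0, 0, 0.6], [0, 0, 0.6], [0, 0, 0.6]] 10
```

View pics/w.png

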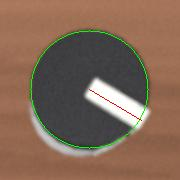

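Request:
{"api": "jog_arm", "payload": {
  "travel": [
    [0.003, -0.002, 0.05],
    [0.003, -0.002, 0.1],
    [0.003, -0.002, 0.13],
    [0.003, -0.002, 0.145],
    [0.003, -0.002, 0.154],
    [0.003, -0.002, 0.154],
    [0.003, -0.002, 0.154],
    [0.003, -0.002, 0.154],
    [0.003, -0.002, 0.154],
    [0.003, -0.002, 0.154]
  ],
  "angular": [
    [0, 0, 1],
    [0, 0, 1],
    [0, 0, 1],
    [0, 0, 1],
    [0, 0, 1],
    [0, 0, 1],
    [0, 0, 1],
    [0, 0, 1],
    [0, 0, 1],
    [0, 0, 1]
  ]
}}

```text
clock: 15.25
tool_pos: [534.9, -357.6, 27.0]
eef_rot: [2.735, 1.544, 0.0]
wrist_force: [0.6, 0.2, 0.6]
grip_width: 74.9
```

Request:
{"api": "jog_arm", "payload": {
  "travel": [
    [0, 0, 0],
    [0, 0, 0],
    [0, 0, 0],
    [0, 0, 0],
    [0, 0, -0.02],
    [0, 0, -0.05],
    [0, 0, -0.08],
    [0, 0, -0.1],
    [0, 0, -0.1],
    [0, 0, -0.1]
  ],
  "angular": [
    [0, 0, 0],
    [0, 0, 0],
    [0, 0, 0],
    [0, 0, 0],
    [0, 0, 0],
    [0, 0, 0],
    [0, 0, 0],
    [0, 0, 0],
    [0, 0, 0],
    [0, 0, 0]
  ],
  "claw": 0
}}

```text
clock: 16.5
tool_pos: [534.2, -356.9, 125.6]
eef_rot: [-2.734, -1.544, 0.001]
wrist_force: [-0.2, -0.3, -2.6]
grip_width: 59.7
```

Run:
```python
from pick import *
plan([(540,8,127,-86.7,5),(540,8,127,-86.7,5)])
```

```text
t 16.5 tcp [ 534.2 -356.9  125.6] yaw 58.9 tilt z [-0.001  0.001 -1.   ] grip 59.7 F [-0.2 -0.3 -2.6] j6 -99
travel [[0.315, -0.183, -0.001], [0.315, -0.183, -0.001], [0.315, -0.183, -0.001], [0.315, -0.183, -0.001], [0.315, -0.183, -0.001], [0.315, -0.183, -0.001], [0.315, -0.183, -0.001], [0.315, -0.183, -0.001], [0.315, -0.183, -0.001], [0.315, -0.183, -0.001]]
angular [[0, 0, 145.6], [0, 0, 145.6], [0, 0, 145.6], [0, 0, 145.6], [0, 0, 145.6], [0, 0, 145.6], [0, 0, 145.6], [0, 0, 145.6], [0, 0, 145.6], [0, 0, 145.6]] 10
```

Request:
{"api": "jog_arm", "payload": {
  "travel": [
    [0.045, -0.026, 0],
    [0.09, -0.052, 0],
    [0.135, -0.078, 0],
    [0.18, -0.105, 0],
    [0.225, -0.131, 0],
    [0.27, -0.158, 0],
    [0.316, -0.184, 0],
    [0.316, -0.184, 0],
    [0.316, -0.184, 0],
    [0.316, -0.184, 0]
  ],
  "angular": [
    [0, 0, 10],
    [0, 0, 20],
    [0, 0, 30],
    [0, 0, 40],
    [0, 0, 50],
    [0, 0, 60],
    [0, 0, 70],
    [0, 0, 80],
    [0, 0, 90],
    [0, 0, 100]
  ]
}}

```text
clock: 17.75
tool_pos: [539.3, 8.7, 125.2]
eef_rot: [2.938, -1.11, -0.004]
wrist_force: [0.3, -0.4, -1.3]
grip_width: 59.5
```

Request:
{"api": "jog_arm", "payload": {
  "travel": [
    [0, 0, 0],
    [0, 0, 0],
    [0, 0, 0],
    [0, 0, 0],
    [0, 0, 0.02],
    [0, 0, 0.05],
    [0, 0, 0.07],
    [0, 0, 0.08],
    [0, 0, 0.08],
    [0, 0, 0.08]
  ],
  "angular": [
    [0, 0, 10],
    [0, 0, 20],
    [0, 0, 30],
    [0, 0, 40],
    [0, 0, 45.6],
    [0, 0, 45.6],
    [0, 0, 45.6],
    [0, 0, 45.6],
    [0, 0, 45.6],
    [0, 0, 45.6]
  ]
}}

```text
clock: 19.0
tool_pos: [540.9, 8.1, 47.1]
eef_rot: [-2.284, 2.156, -0.001]
wrist_force: [-0.0, 0.4, -1.8]
grip_width: 59.5
```

Run:
```python
from pick import *
plan([(540,8,39,-86.7,10)])
```

```text
t 19.0 tcp [540.9   8.1  47.1] yaw -86.7 tilt z [ 0.001 -0.    -1.   ] grip 59.5 F [-0.   0.4 -1.8] j6 80
travel [[0.0, 0.001, 0.008], [0.0, 0.001, 0.008], [0.0, 0.001, 0.008], [0.0, 0.001, 0.008], [0.0, 0.001, 0.008], [0.0, 0.001, 0.008], [0.0, 0.001, 0.008], [0.0, 0.001, 0.008], [0.0, 0.001, 0.008], [0.0, 0.001, 0.008]]
angular [[0, 0, 0.0], [0, 0, 0.0], [0, 0, 0.0], [0, 0, 0.0], [0, 0, 0.0], [0, 0, 0.0], [0, 0, 0.0], [0, 0, 0.0], [0, 0, 0.0], [0, 0, 0.0]] 10
```

Request:
{"api": "jog_arm", "payload": {
  "travel": [
    [0, 0.001, 0.004],
    [0, 0.001, 0.008],
    [0, 0.001, 0.008],
    [0, 0.001, 0.008],
    [0, 0.001, 0.008],
    [0, 0.001, 0.008],
    [0, 0.001, 0.008],
    [0, 0.001, 0.008],
    [0, 0.001, 0.008],
    [0, 0.001, 0.008]
  ],
  "angular": [
    [0, 0, 0],
    [0, 0, 0],
    [0, 0, 0],
    [0, 0, 0],
    [0, 0, 0],
    [0, 0, 0],
    [0, 0, 0],
    [0, 0, 0],
    [0, 0, 0],
    [0, 0, 0]
  ]
}}

```text
clock: 20.25
tool_pos: [539.4, 8.1, 38.7]
eef_rot: [2.284, -2.156, 0.0]
wrist_force: [0.1, 0.4, -1.2]
grip_width: 59.9
```

Request:
{"api": "jog_arm", "payload": {
  "travel": [
    [0, 0, 0],
    [0, 0, 0],
    [0, 0, 0],
    [0, 0, 0],
    [0, 0, -0.05],
    [0, 0, -0.1],
    [0, 0, -0.14],
    [0, 0, -0.14],
    [0, 0, -0.14],
    [0, 0, -0.14]
  ],
  "angular": [
    [0, 0, 0],
    [0, 0, 0],
    [0, 0, 0],
    [0, 0, 0],
    [0, 0, 0],
    [0, 0, 0],
    [0, 0, 0],
    [0, 0, 0],
    [0, 0, 0],
    [0, 0, 0]
  ],
  "claw": 0.85
}}

```text
clock: 21.5
tool_pos: [538.1, 8.2, 177.0]
eef_rot: [2.283, -2.155, -0.004]
wrist_force: [1.0, 0.2, -0.5]
grip_width: 74.2
```

Run:
```python
from pick import *
from tins import *
look(64)
p=shot("top"); cv2.imwrite("pics/top1.png",p["color"][:,:,::-1])
for r in tins(p): print(r)
plan([(552,-256,180,14.5,10)])
```

```text
stripend [539.9   8.8] lid [542.2   9. ] label 91.9 r 30.2
(array([ 551.52972211, -259.54328384]), np.float32(14.62088), 29.17240333557129, 1243, array([ 552.388914  , -260.10991134]))
(array([ 418.16883651, -380.82069238]), np.float32(40.23636), 29.51616668701172, 1243, array([ 417.63311187, -381.88140328]))
(array([479.78813302, -56.44815148]), np.float32(87.61406), 27.920696258544922, 1221, array([481.76878106, -56.4421357 ]))
t 21.65 tcp [538.7   8.2 177.4] yaw -86.7 tilt z [-0.002  0.    -1.   ] grip 74.7 F [-0.2 -0.5  0.7] j6 80
travel [[0.265, 0.002, -0.003], [0.265, 0.002, -0.003], [0.265, 0.002, -0.003], [0.265, 0.002, -0.003], [0.265, 0.002, -0.003], [0.265, 0.002, -0.003], [0.265, 0.002, -0.003], [0.265, 0.002, -0.003], [0.265, 0.002, -0.003], [0.265, 0.002, -0.003]]
angular [[0, 0, -101.2], [0, 0, -101.2], [0, 0, -101.2], [0, 0, -101.2], [0, 0, -101.2], [0, 0, -101.2], [0, 0, -101.2], [0, 0, -101.2], [0, 0, -101.2], [0, 0, -101.2]] 10
```

View pics/top1.png

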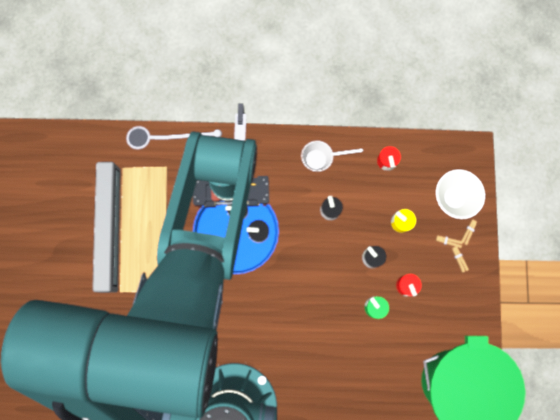

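Request:
{"api": "jog_arm", "payload": {
  "travel": [
    [0.05, 0, -0.003],
    [0.1, 0, -0.003],
    [0.15, 0.001, -0.003],
    [0.2, 0.002, -0.003],
    [0.25, 0.002, -0.003],
    [0.265, 0.002, -0.003],
    [0.265, 0.002, -0.003],
    [0.265, 0.002, -0.003],
    [0.265, 0.002, -0.003],
    [0.265, 0.002, -0.003]
  ],
  "angular": [
    [0, 0, -10.6],
    [0, 0, -21],
    [0, 0, -31.5],
    [0, 0, -42],
    [0, 0, -52.5],
    [0, 0, -63],
    [0, 0, -73.5],
    [0, 0, -84],
    [0, 0, -94.5],
    [0, 0, -101.2]
  ]
}}

```text
clock: 22.9
tool_pos: [552.3, -256.4, 180.8]
eef_rot: [-3.115, -0.403, 0.002]
wrist_force: [0.1, 0.3, 0.2]
grip_width: 74.7
```

Run:
```python
from pick import *
r=look(52); plan([(r[4][0],r[4][1],27,r[1],10)])
```

```text
stripend [ 553.6 -255.9] lid [ 553.  -254.7] label 14.6 r 30.0
t 22.95 tcp [ 552.3 -256.4  180.8] yaw 15.0 tilt z [-0.001  0.001 -1.   ] grip 74.9 F [-1.  -0.6 -0.2] j6 -46
travel [[0.001, -0.0, 0.154], [0.001, -0.0, 0.154], [0.001, -0.0, 0.154], [0.001, -0.0, 0.154], [0.001, -0.0, 0.154], [0.001, -0.0, 0.154], [0.001, -0.0, 0.154], [0.001, -0.0, 0.154], [0.001, -0.0, 0.154], [0.001, -0.0, 0.154]]
angular [[0, 0, 0.4], [0, 0, 0.4], [0, 0, 0.4], [0, 0, 0.4], [0, 0, 0.4], [0, 0, 0.4], [0, 0, 0.4], [0, 0, 0.4], [0, 0, 0.4], [0, 0, 0.4]] 10
```

View pics/w.png

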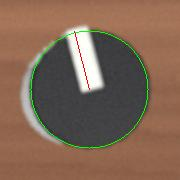

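Request:
{"api": "jog_arm", "payload": {
  "travel": [
    [0.001, 0, 0.05],
    [0.001, 0, 0.1],
    [0.001, 0, 0.13],
    [0.001, 0, 0.145],
    [0.001, 0, 0.154],
    [0.001, 0, 0.154],
    [0.001, 0, 0.154],
    [0.001, 0, 0.154],
    [0.001, 0, 0.154],
    [0.001, 0, 0.154]
  ],
  "angular": [
    [0, 0, 0],
    [0, 0, 0],
    [0, 0, 0],
    [0, 0, 0],
    [0, 0, 0],
    [0, 0, 0],
    [0, 0, 0],
    [0, 0, 0],
    [0, 0, 0],
    [0, 0, 0]
  ]
}}

```text
clock: 24.2
tool_pos: [553.8, -256.4, 28.0]
eef_rot: [3.116, 0.396, 0.0]
wrist_force: [-0.3, 0.1, -0.3]
grip_width: 74.7
```

Request:
{"api": "jog_arm", "payload": {
  "travel": [
    [0, 0, 0],
    [0, 0, 0],
    [0, 0, 0],
    [0, 0, 0],
    [0, 0, -0.02],
    [0, 0, -0.05],
    [0, 0, -0.08],
    [0, 0, -0.1],
    [0, 0, -0.1],
    [0, 0, -0.1]
  ],
  "angular": [
    [0, 0, 0],
    [0, 0, 0],
    [0, 0, 0],
    [0, 0, 0],
    [0, 0, 0],
    [0, 0, 0],
    [0, 0, 0],
    [0, 0, 0],
    [0, 0, 0],
    [0, 0, 0]
  ],
  "claw": 0
}}

```text
clock: 25.45
tool_pos: [553.0, -255.9, 126.6]
eef_rot: [-3.116, -0.396, 0.002]
wrist_force: [-0.1, -0.3, -2.6]
grip_width: 59.7
```

Run:
```python
from pick import *
plan([(480,68,127,93.3,10)])
```

```text
t 25.45 tcp [ 553.  -255.9  126.6] yaw 14.5 tilt z [-0.001  0.001 -1.   ] grip 59.7 F [-0.1 -0.3 -2.6] j6 -46
travel [[0.01, -0.332, -0.0], [0.01, -0.332, -0.0], [0.01, -0.332, -0.0], [0.01, -0.332, -0.0], [0.01, -0.332, -0.0], [0.01, -0.332, -0.0], [0.01, -0.332, -0.0], [0.01, -0.332, -0.0], [0.01, -0.332, -0.0], [0.01, -0.332, -0.0]]
angular [[0, 0, -78.8], [0, 0, -78.8], [0, 0, -78.8], [0, 0, -78.8], [0, 0, -78.8], [0, 0, -78.8], [0, 0, -78.8], [0, 0, -78.8], [0, 0, -78.8], [0, 0, -78.8]] 10
```

Request:
{"api": "jog_arm", "payload": {
  "travel": [
    [0.001, -0.047, 0],
    [0.003, -0.095, 0],
    [0.004, -0.142, 0],
    [0.006, -0.19, 0],
    [0.007, -0.237, 0],
    [0.008, -0.285, 0],
    [0.01, -0.332, 0],
    [0.01, -0.332, 0],
    [0.01, -0.332, 0],
    [0.01, -0.332, 0]
  ],
  "angular": [
    [0, 0, -10],
    [0, 0, -20],
    [0, 0, -30],
    [0, 0, -40],
    [0, 0, -50],
    [0, 0, -60],
    [0, 0, -70],
    [0, 0, -78.8],
    [0, 0, -78.8],
    [0, 0, -78.8]
  ]
}}

```text
clock: 26.7
tool_pos: [479.9, 67.3, 127.0]
eef_rot: [-2.16, -2.28, 0.001]
wrist_force: [-0.3, -0.8, -1.4]
grip_width: 59.7
```

Request:
{"api": "jog_arm", "payload": {
  "travel": [
    [0, 0, 0.03],
    [0, 0, 0.05],
    [0, 0, 0.07],
    [0, 0, 0.08],
    [0, 0, 0.08],
    [0, 0, 0.08],
    [0, 0, 0.08],
    [0, 0, 0.08],
    [0, 0, 0.08],
    [0, 0, 0.08]
  ],
  "angular": [
    [0, 0, 0],
    [0, 0, 0],
    [0, 0, 0],
    [0, 0, 0],
    [0, 0, 0],
    [0, 0, 0],
    [0, 0, 0],
    [0, 0, 0],
    [0, 0, 0],
    [0, 0, 0]
  ]
}}

```text
clock: 27.95
tool_pos: [480.2, 67.6, 47.8]
eef_rot: [2.156, 2.284, 0.0]
wrist_force: [-0.6, 0.0, -3.4]
grip_width: 60.0
```

Run:
```python
from pick import *
plan([(480,69,39.5,93.3,10)])
```

```text
t 27.95 tcp [480.2  67.6  47.8] yaw 93.3 tilt z [ 0. -0. -1.] grip 60.0 F [-0.6  0.  -3.4] j6 -93
travel [[0.001, -0.0, 0.008], [0.001, -0.0, 0.008], [0.001, -0.0, 0.008], [0.001, -0.0, 0.008], [0.001, -0.0, 0.008], [0.001, -0.0, 0.008], [0.001, -0.0, 0.008], [0.001, -0.0, 0.008], [0.001, -0.0, 0.008], [0.001, -0.0, 0.008]]
angular [[0, 0, 0.0], [0, 0, 0.0], [0, 0, 0.0], [0, 0, 0.0], [0, 0, 0.0], [0, 0, 0.0], [0, 0, 0.0], [0, 0, 0.0], [0, 0, 0.0], [0, 0, 0.0]] 10
```

Request:
{"api": "jog_arm", "payload": {
  "travel": [
    [0.001, 0, 0.004],
    [0.001, 0, 0.008],
    [0.001, 0, 0.008],
    [0.001, 0, 0.008],
    [0.001, 0, 0.008],
    [0.001, 0, 0.008],
    [0.001, 0, 0.008],
    [0.001, 0, 0.008],
    [0.001, 0, 0.008],
    [0.001, 0, 0.008]
  ],
  "angular": [
    [0, 0, 0],
    [0, 0, 0],
    [0, 0, 0],
    [0, 0, 0],
    [0, 0, 0],
    [0, 0, 0],
    [0, 0, 0],
    [0, 0, 0],
    [0, 0, 0],
    [0, 0, 0]
  ]
}}

```text
clock: 29.2
tool_pos: [480.1, 68.6, 39.7]
eef_rot: [2.157, 2.284, -0.0]
wrist_force: [0.1, -0.1, -2.8]
grip_width: 59.6
```

Request:
{"api": "jog_arm", "payload": {
  "travel": [
    [0, 0, 0],
    [0, 0, 0],
    [0, 0, 0],
    [0, 0, 0],
    [0, 0, -0.05],
    [0, 0, -0.1],
    [0, 0, -0.14],
    [0, 0, -0.14],
    [0, 0, -0.14],
    [0, 0, -0.14]
  ],
  "angular": [
    [0, 0, 0],
    [0, 0, 0],
    [0, 0, 0],
    [0, 0, 0],
    [0, 0, 0],
    [0, 0, 0],
    [0, 0, 0],
    [0, 0, 0],
    [0, 0, 0],
    [0, 0, 0]
  ],
  "claw": 0.85
}}

```text
clock: 30.45
tool_pos: [478.9, 68.6, 178.2]
eef_rot: [-2.155, -2.283, 0.003]
wrist_force: [-0.3, -0.4, 0.2]
grip_width: 74.5
```

Run:
```python
from pick import *
from tins import *
look(64)
p=shot("top")
for r in tins(p): print(r)
plan([(418,-377,180,40,10)])
```

```text
stripend [481.2  69.3] lid [479.3  69.1] label 93.0 r 30.1
(array([ 418.13659113, -380.8186387 ]), np.float32(39.986893), 29.525583267211914, 1242, array([ 417.6383726, -381.7566842]))
(array([479.77704489, -56.14211164]), np.float32(90.0), 27.916330337524414, 1229, array([482.33561193, -56.21647535]))
(array([541.45639539,   1.09269431]), None, 28.075618743896484, 0, array([541.45639539,   1.09269431]))
t 30.6 tcp [479.3  68.6 178.5] yaw 93.3 tilt z [-0.003 -0.    -1.   ] grip 74.6 F [-0.  -0.   0.4] j6 -93
travel [[-0.441, -0.087, -0.001], [-0.441, -0.087, -0.001], [-0.441, -0.087, -0.001], [-0.441, -0.087, -0.001], [-0.441, -0.087, -0.001], [-0.441, -0.087, -0.001], [-0.441, -0.087, -0.001], [-0.441, -0.087, -0.001], [-0.441, -0.087, -0.001], [-0.441, -0.087, -0.001]]
angular [[0, 0, 53.3], [0, 0, 53.3], [0, 0, 53.3], [0, 0, 53.3], [0, 0, 53.3], [0, 0, 53.3], [0, 0, 53.3], [0, 0, 53.3], [0, 0, 53.3], [0, 0, 53.3]] 10
```

Request:
{"api": "jog_arm", "payload": {
  "travel": [
    [-0.058, -0.011, -0.001],
    [-0.116, -0.023, -0.001],
    [-0.174, -0.034, -0.001],
    [-0.232, -0.046, -0.001],
    [-0.29, -0.057, -0.001],
    [-0.348, -0.069, -0.001],
    [-0.4, -0.079, -0.001],
    [-0.441, -0.087, -0.001],
    [-0.441, -0.087, -0.001],
    [-0.441, -0.087, -0.001]
  ],
  "angular": [
    [0, 0, 7],
    [0, 0, 14],
    [0, 0, 21],
    [0, 0, 28],
    [0, 0, 35],
    [0, 0, 42],
    [0, 0, 49],
    [0, 0, 53.3],
    [0, 0, 53.3],
    [0, 0, 53.3]
  ]
}}

```text
clock: 31.85
tool_pos: [418.2, -375.6, 179.9]
eef_rot: [-2.95, -1.074, 0.001]
wrist_force: [0.6, -0.2, 0.6]
grip_width: 74.6
```

Run:
```python
from pick import *
r=look(52); plan([(r[4][0],r[4][1],27,r[1],10)])
```

```text
stripend [ 419.2 -377.3] lid [ 418.2 -376.4] label 41.2 r 30.0
t 31.9 tcp [ 418.4 -375.1  180.1] yaw 40.1 tilt z [-0.001  0.002 -1.   ] grip 74.5 F [ 0.7  0.2 -0.3] j6 -89
travel [[-0.001, 0.003, 0.153], [-0.001, 0.003, 0.153], [-0.001, 0.003, 0.153], [-0.001, 0.003, 0.153], [-0.001, 0.003, 0.153], [-0.001, 0.003, 0.153], [-0.001, 0.003, 0.153], [-0.001, 0.003, 0.153], [-0.001, 0.003, 0.153], [-0.001, 0.003, 0.153]]
angular [[0, 0, -1.1], [0, 0, -1.1], [0, 0, -1.1], [0, 0, -1.1], [0, 0, -1.1], [0, 0, -1.1], [0, 0, -1.1], [0, 0, -1.1], [0, 0, -1.1], [0, 0, -1.1]] 10
```

View pics/w.png

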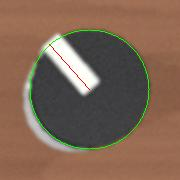

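Request:
{"api": "jog_arm", "payload": {
  "travel": [
    [-0.001, 0.002, 0.05],
    [-0.001, 0.002, 0.1],
    [-0.001, 0.002, 0.13],
    [-0.001, 0.002, 0.145],
    [-0.001, 0.002, 0.153],
    [-0.001, 0.002, 0.153],
    [-0.001, 0.002, 0.153],
    [-0.001, 0.002, 0.153],
    [-0.001, 0.002, 0.153],
    [-0.001, 0.002, 0.153]
  ],
  "angular": [
    [0, 0, -1],
    [0, 0, -1],
    [0, 0, -1],
    [0, 0, -1],
    [0, 0, -1],
    [0, 0, -1],
    [0, 0, -1],
    [0, 0, -1],
    [0, 0, -1],
    [0, 0, -1]
  ]
}}

```text
clock: 33.15
tool_pos: [419.2, -379.0, 27.9]
eef_rot: [2.942, 1.1, 0.0]
wrist_force: [0.2, 0.1, -0.4]
grip_width: 74.7
```

Request:
{"api": "jog_arm", "payload": {
  "travel": [
    [0, 0, 0],
    [0, 0, 0],
    [0, 0, 0],
    [0, 0, 0],
    [0, 0, -0.02],
    [0, 0, -0.05],
    [0, 0, -0.08],
    [0, 0, -0.1],
    [0, 0, -0.1],
    [0, 0, -0.1]
  ],
  "angular": [
    [0, 0, 0],
    [0, 0, 0],
    [0, 0, 0],
    [0, 0, 0],
    [0, 0, 0],
    [0, 0, 0],
    [0, 0, 0],
    [0, 0, 0],
    [0, 0, 0],
    [0, 0, 0]
  ],
  "claw": 0
}}

```text
clock: 34.4
tool_pos: [418.6, -378.2, 126.7]
eef_rot: [-2.941, -1.1, 0.001]
wrist_force: [1.3, 0.7, -2.3]
grip_width: 59.4
```

Run:
```python
from pick import *
plan([(422,9,127,93.3,10)])
```

```text
t 34.4 tcp [ 418.6 -378.2  126.7] yaw 41.0 tilt z [-0.001  0.001 -1.   ] grip 59.4 F [ 1.3  0.7 -2.3] j6 -90
travel [[0.257, -0.29, 0.0], [0.257, -0.29, 0.0], [0.257, -0.29, 0.0], [0.257, -0.29, 0.0], [0.257, -0.29, 0.0], [0.257, -0.29, 0.0], [0.257, -0.29, 0.0], [0.257, -0.29, 0.0], [0.257, -0.29, 0.0], [0.257, -0.29, 0.0]]
angular [[0, 0, -52.3], [0, 0, -52.3], [0, 0, -52.3], [0, 0, -52.3], [0, 0, -52.3], [0, 0, -52.3], [0, 0, -52.3], [0, 0, -52.3], [0, 0, -52.3], [0, 0, -52.3]] 10
```

Request:
{"api": "jog_arm", "payload": {
  "travel": [
    [0.036, -0.041, 0],
    [0.072, -0.082, 0],
    [0.108, -0.122, 0],
    [0.144, -0.163, 0],
    [0.18, -0.204, 0],
    [0.216, -0.245, 0],
    [0.24, -0.272, 0],
    [0.258, -0.291, 0],
    [0.258, -0.291, 0],
    [0.258, -0.291, 0]
  ],
  "angular": [
    [0, 0, -7],
    [0, 0, -14],
    [0, 0, -21],
    [0, 0, -28],
    [0, 0, -35],
    [0, 0, -42],
    [0, 0, -49],
    [0, 0, -52.3],
    [0, 0, -52.3],
    [0, 0, -52.3]
  ]
}}

```text
clock: 35.65
tool_pos: [422.6, 9.6, 127.1]
eef_rot: [-2.157, -2.284, 0.002]
wrist_force: [-0.1, 0.2, -2.3]
grip_width: 59.7
```

Request:
{"api": "jog_arm", "payload": {
  "travel": [
    [0, 0, 0.03],
    [0, 0, 0.05],
    [0, 0, 0.07],
    [0, 0, 0.08],
    [0, 0, 0.08],
    [0, 0, 0.08],
    [0, 0, 0.08],
    [0, 0, 0.08],
    [0, 0, 0.08],
    [0, 0, 0.08]
  ],
  "angular": [
    [0, 0, 0],
    [0, 0, 0],
    [0, 0, 0],
    [0, 0, 0],
    [0, 0, 0],
    [0, 0, 0],
    [0, 0, 0],
    [0, 0, 0],
    [0, 0, 0],
    [0, 0, 0]
  ]
}}

```text
clock: 36.9
tool_pos: [423.1, 10.1, 47.8]
eef_rot: [2.156, 2.285, 0.0]
wrist_force: [0.4, 0.0, -1.8]
grip_width: 59.6
```

Run:
```python
from pick import *
plan([(422,9,39.5,93.3,10)])
```

```text
t 36.9 tcp [423.1  10.1  47.8] yaw 93.3 tilt z [ 0. -0. -1.] grip 59.6 F [ 0.4  0.  -1.8] j6 -101
travel [[-0.001, -0.001, 0.008], [-0.001, -0.001, 0.008], [-0.001, -0.001, 0.008], [-0.001, -0.001, 0.008], [-0.001, -0.001, 0.008], [-0.001, -0.001, 0.008], [-0.001, -0.001, 0.008], [-0.001, -0.001, 0.008], [-0.001, -0.001, 0.008], [-0.001, -0.001, 0.008]]
angular [[0, 0, 0.0], [0, 0, 0.0], [0, 0, 0.0], [0, 0, 0.0], [0, 0, 0.0], [0, 0, 0.0], [0, 0, 0.0], [0, 0, 0.0], [0, 0, 0.0], [0, 0, 0.0]] 10
```

Request:
{"api": "jog_arm", "payload": {
  "travel": [
    [-0.001, -0.001, 0.004],
    [-0.001, -0.001, 0.008],
    [-0.001, -0.001, 0.008],
    [-0.001, -0.001, 0.008],
    [-0.001, -0.001, 0.008],
    [-0.001, -0.001, 0.008],
    [-0.001, -0.001, 0.008],
    [-0.001, -0.001, 0.008],
    [-0.001, -0.001, 0.008],
    [-0.001, -0.001, 0.008]
  ],
  "angular": [
    [0, 0, 0],
    [0, 0, 0],
    [0, 0, 0],
    [0, 0, 0],
    [0, 0, 0],
    [0, 0, 0],
    [0, 0, 0],
    [0, 0, 0],
    [0, 0, 0],
    [0, 0, 0]
  ]
}}

```text
clock: 38.15
tool_pos: [422.1, 9.0, 39.7]
eef_rot: [2.156, 2.284, -0.0]
wrist_force: [-0.1, 0.5, -2.3]
grip_width: 59.6
```

Request:
{"api": "jog_arm", "payload": {
  "travel": [
    [0, 0, 0],
    [0, 0, 0],
    [0, 0, 0],
    [0, 0, 0],
    [0, 0, -0.05],
    [0, 0, -0.1],
    [0, 0, -0.15],
    [0, 0, -0.2],
    [0, 0, -0.2],
    [0, 0, -0.2]
  ],
  "angular": [
    [0, 0, 0],
    [0, 0, 0],
    [0, 0, 0],
    [0, 0, 0],
    [0, 0, 0],
    [0, 0, 0],
    [0, 0, 0],
    [0, 0, 0],
    [0, 0, 0],
    [0, 0, 0]
  ],
  "claw": 0.85
}}

```text
clock: 39.4
tool_pos: [421.5, 9.1, 239.0]
eef_rot: [-2.156, -2.284, 0.001]
wrist_force: [-0.7, -0.4, 1.0]
grip_width: 74.5
```

Run:
```python
from pick import *
np.set_printoptions(precision=1,suppress=True)
for n in ["wrist","scene","top"]:
    p=shot(n); cv2.imwrite(f"pics/{n}5.png",p["color"][:,:,::-1])
    for d in landmark_of(p,"nozzle_top")[:3]: print(n,d["score"],toW(p,d["point"]))
plan([(560,8,240,None,10)])
```

```text
scene 0.7 [665.2  15.2 126. ]
top 0.74 [663.1   4.9 131.5]
t 39.7 tcp [421.4   9.1 238.6] yaw 93.3 tilt z [-0.  0. -1.] grip 74.4 F [-0.6  0.3  1. ] j6 -101
travel [[-0.009, 0.138, -0.002], [-0.009, 0.138, -0.002], [-0.009, 0.138, -0.002], [-0.009, 0.138, -0.002], [-0.009, 0.138, -0.002], [-0.009, 0.138, -0.002], [-0.009, 0.138, -0.002], [-0.009, 0.138, -0.002], [-0.009, 0.138, -0.002], [-0.009, 0.138, -0.002]]
angular [[0, 0, 0.0], [0, 0, 0.0], [0, 0, 0.0], [0, 0, 0.0], [0, 0, 0.0], [0, 0, 0.0], [0, 0, 0.0], [0, 0, 0.0], [0, 0, 0.0], [0, 0, 0.0]] 10
```

View pics/wrist5.png

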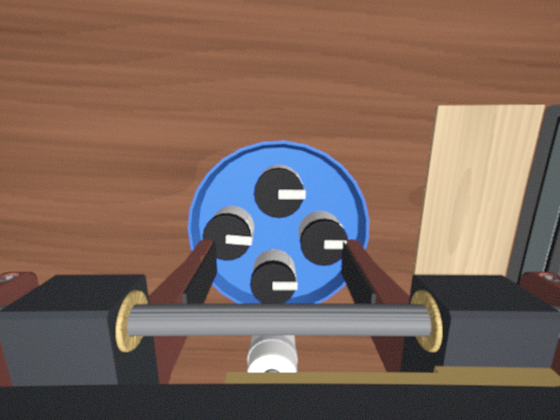

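View pics/scene5.png

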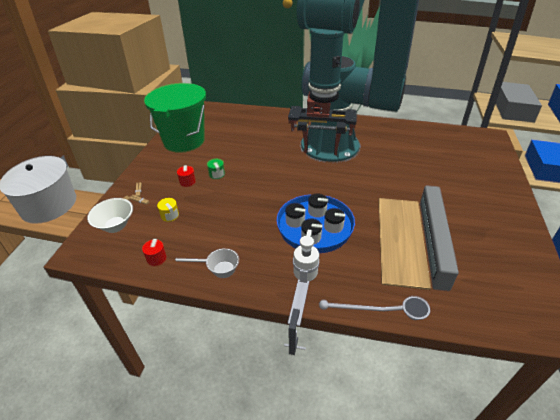

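Request:
{"api": "jog_arm", "payload": {
  "travel": [
    [-0.003, 0.05, 0],
    [-0.006, 0.1, 0],
    [-0.009, 0.15, 0],
    [-0.012, 0.2, 0],
    [-0.012, 0.22, 0],
    [-0.012, 0.22, 0],
    [-0.012, 0.22, 0],
    [-0.012, 0.22, 0],
    [-0.012, 0.22, 0],
    [-0.012, 0.22, 0]
  ],
  "angular": [
    [0, 0, 0],
    [0, 0, 0],
    [0, 0, 0],
    [0, 0, 0],
    [0, 0, 0],
    [0, 0, 0],
    [0, 0, 0],
    [0, 0, 0],
    [0, 0, 0],
    [0, 0, 0]
  ],
  "claw": 0
}}

```text
clock: 40.95
tool_pos: [642.1, 9.7, 240.0]
eef_rot: [2.156, 2.284, 0.0]
wrist_force: [0.2, -0.3, 0.4]
grip_width: 0.6
```

Run:
```python
from pick import *
np.set_printoptions(precision=1,suppress=True)
p=shot("wrist"); cv2.imwrite(f"pics/wrist6.png",p["color"][:,:,::-1])
for d in landmark_of(p,"nozzle_top")[:3]: print(d["score"],toW(p,d["point"]))
o=ortho(p,(664,10),128,60,.25); cv2.imwrite("pics/noz2.png",o[:,:,::-1])
# depth points near cap
Z=p["z_map"]; v,u=np.nonzero(Z>0); 
q=cv2.undistortPoints(np.c_[u,v].astype(float).reshape(-1,1,2),K(p),np.array(p["dist"],float)).reshape(-1,2)
z=Z[v,u]; X=(np.c_[q*z[:,None],z]@p["T"][:3,:3].T)+p["T"][:3,3]
m=(X[:,2]>120)&(X[:,2]<136)&(np.hypot(X[:,0]-664,X[:,1]-10)<50)
print(m.sum(),X[m].mean(0),X[m].min(0),X[m].max(0))
plan([(664,10,240,None,10)])
```

```text
0.87 [663.8  13.4 133.3]
0.38 [541.4   9.4  10.1]
1156 [654.1  14.  128.1] [620.8  -3.  120.1] [676.6  31.9 131.4]
t 41.05 tcp [642.3   9.7 239.9] yaw 93.3 tilt z [ 0. -0. -1.] grip 0.4 F [-0.4  0.3 -0.3] j6 -99
travel [[-0.001, 0.022, -0.0], [-0.001, 0.022, -0.0], [-0.001, 0.022, -0.0], [-0.001, 0.022, -0.0], [-0.001, 0.022, -0.0], [-0.001, 0.022, -0.0], [-0.001, 0.022, -0.0], [-0.001, 0.022, -0.0], [-0.001, 0.022, -0.0], [-0.001, 0.022, -0.0]]
angular [[0, 0, 0.0], [0, 0, 0.0], [0, 0, 0.0], [0, 0, 0.0], [0, 0, 0.0], [0, 0, 0.0], [0, 0, 0.0], [0, 0, 0.0], [0, 0, 0.0], [0, 0, 0.0]] 10
```

View pics/wrist6.png

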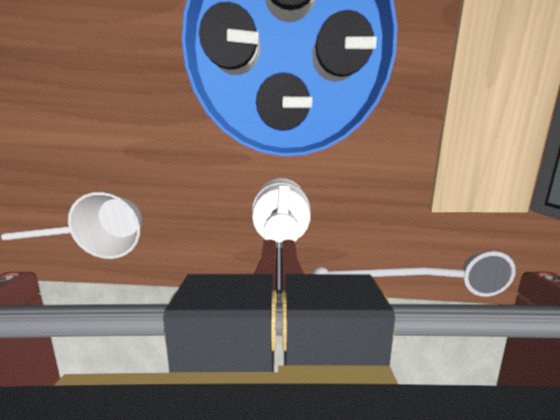

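View pics/noz2.png

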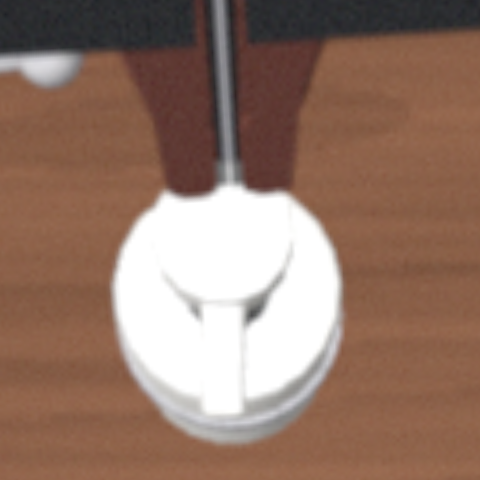

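Run:
```python
from pick import *
plan([(665,13,240,None,1),(665,13,133,None,1)])
```

```text
t 41.05 tcp [642.3   9.7 239.9] yaw 93.3 tilt z [ 0. -0. -1.] grip 0.4 F [-0.4  0.3 -0.3] j6 -99
travel [[0.002, 0.023, -0.0], [0.002, 0.023, 0.107]]
angular [[0, 0, 0.0], [0, 0, 0.0]] 2
```

Request:
{"api": "jog_arm", "payload": {
  "travel": [
    [0.002, 0.023, 0],
    [0.002, 0.023, 0.04],
    [0.002, 0.023, 0.07],
    [0.002, 0.023, 0.09],
    [0.002, 0.023, 0.1],
    [0.002, 0.023, 0.107],
    [0.002, 0.023, 0.107],
    [0.002, 0.023, 0.107],
    [0.002, 0.023, 0.107],
    [0.002, 0.023, 0.107]
  ],
  "angular": [
    [0, 0, 0],
    [0, 0, 0],
    [0, 0, 0],
    [0, 0, 0],
    [0, 0, 0],
    [0, 0, 0],
    [0, 0, 0],
    [0, 0, 0],
    [0, 0, 0],
    [0, 0, 0]
  ]
}}

```text
clock: 42.3
tool_pos: [665.4, 13.0, 133.1]
eef_rot: [2.156, 2.284, 0.0]
wrist_force: [-0.4, -0.2, -0.3]
grip_width: 0.4
```

Run:
```python
from pick import *
p=shot("wrist"); cv2.imwrite("pics/wrist7.png",p["color"][:,:,::-1])
p=shot("scene"); cv2.imwrite("pics/scene7.png",cv2.resize(p["color"][180:340,200:420,::-1],None,fx=3,fy=3))
plan([(665,13,118,None,1)])
```

```text
t 42.4 tcp [665.3  13.  132.9] yaw 93.3 tilt z [ 0. -0. -1.] grip 0.8 F [-0.2  1.4  0.3] j6 -98
travel [[0.0, -0.0, 0.015]]
angular [[0, 0, 0.0]] 1
```

View pics/wrist7.png

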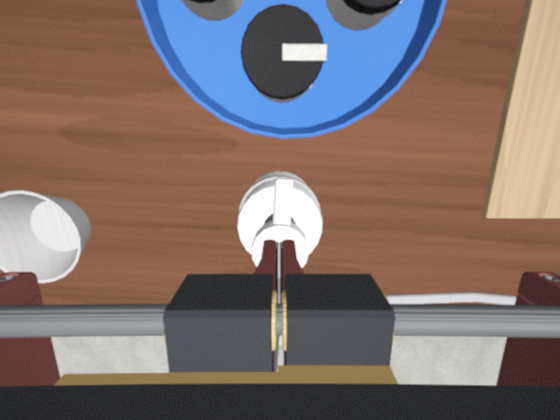

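View pics/scene7.png

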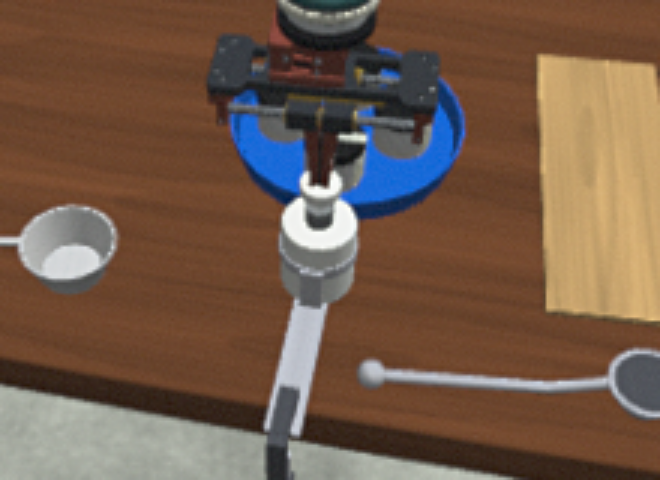

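Request:
{"api": "jog_arm", "payload": {
  "travel": [
    [0, 0, 0.003],
    [0, 0, 0.006],
    [0, 0, 0.009],
    [0, 0, 0.012],
    [0, 0, 0.014],
    [0, 0, 0.015],
    [0, 0, 0.0155],
    [0, 0, 0.0155],
    [0, 0, 0.0155],
    [0, 0, 0.0155]
  ],
  "angular": [
    [0, 0, 0],
    [0, 0, 0],
    [0, 0, 0],
    [0, 0, 0],
    [0, 0, 0],
    [0, 0, 0],
    [0, 0, 0],
    [0, 0, 0],
    [0, 0, 0],
    [0, 0, 0]
  ]
}}

```text
clock: 43.65
tool_pos: [665.4, 13.0, 118.3]
eef_rot: [2.156, 2.284, 0.001]
wrist_force: [-1.7, 0.0, 10.2]
grip_width: 0.2
```

Request:
{"api": "jog_arm", "payload": {
  "travel": [
    [0, 0, -0.01],
    [0, 0, -0.02],
    [0, 0, -0.04],
    [0, 0, -0.08],
    [0, 0, -0.1],
    [0, 0, -0.1],
    [0, 0, -0.1],
    [0, 0, -0.1],
    [0, 0, -0.1],
    [0, 0, -0.1]
  ],
  "angular": [
    [0, 0, 0],
    [0, 0, 0],
    [0, 0, 0],
    [0, 0, 0],
    [0, 0, 0],
    [0, 0, 0],
    [0, 0, 0],
    [0, 0, 0],
    [0, 0, 0],
    [0, 0, 0]
  ]
}}

```text
clock: 44.9
tool_pos: [665.0, 13.0, 216.6]
eef_rot: [-2.156, -2.284, 0.001]
wrist_force: [-0.4, -0.4, 1.2]
grip_width: 0.6
```

Run:
```python
from pick import *
np.set_printoptions(precision=1,suppress=True)
p=shot("wrist"); cv2.imwrite("pics/wrist8.png",p["color"][:,:,::-1])
Z=p["z_map"]; v,u=np.nonzero(Z>0); 
q=cv2.undistortPoints(np.c_[u,v].astype(float).reshape(-1,1,2),K(p),np.array(p["dist"],float)).reshape(-1,2)
z=Z[v,u]; X=(np.c_[q*z[:,None],z]@p["T"][:3,:3].T)+p["T"][:3,3]
m=(X[:,2]>112)&(X[:,2]<136)&(np.hypot(X[:,0]-665,X[:,1]-13)<17)
print(m.sum(),np.median(X[m],0))
# board from this view
o=ortho(p,(560,260),8,150,1); cv2.imwrite("pics/b2.png",o[:,:,::-1])
plan([(484,150,240,None,10)])
```

```text
1125 [664.2  13.  129.3]
t 44.95 tcp [665.1  13.  216.8] yaw 93.3 tilt z [-0. -0. -1.] grip 0.7 F [ 0.5 -0.5  0.5] j6 -98
travel [[0.147, -0.173, -0.023], [0.147, -0.173, -0.023], [0.147, -0.173, -0.023], [0.147, -0.173, -0.023], [0.147, -0.173, -0.023], [0.147, -0.173, -0.023], [0.147, -0.173, -0.023], [0.147, -0.173, -0.023], [0.147, -0.173, -0.023], [0.147, -0.173, -0.023]]
angular [[0, 0, 0.0], [0, 0, 0.0], [0, 0, 0.0], [0, 0, 0.0], [0, 0, 0.0], [0, 0, 0.0], [0, 0, 0.0], [0, 0, 0.0], [0, 0, 0.0], [0, 0, 0.0]] 10
```

View pics/wrist8.png

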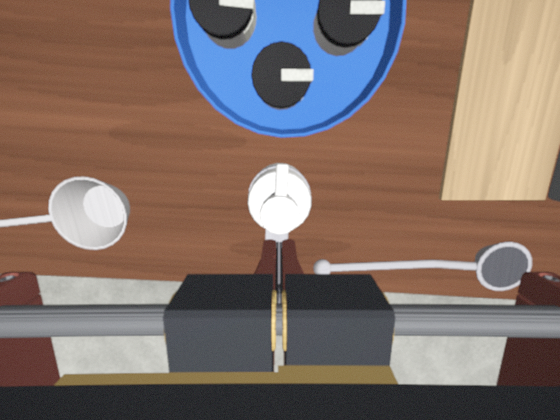

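Request:
{"api": "jog_arm", "payload": {
  "travel": [
    [0.03, -0.035, -0.02],
    [0.06, -0.07, -0.04],
    [0.09, -0.105, -0.06],
    [0.12, -0.14, -0.08],
    [0.15, -0.175, -0.1],
    [0.18, -0.18, -0.11],
    [0.2, -0.18, -0.11],
    [0.2, -0.18, -0.11],
    [0.2, -0.18, -0.11],
    [0.2, -0.18, -0.11]
  ],
  "angular": [
    [0, 0, 0],
    [0, 0, 0],
    [0, 0, 0],
    [0, 0, 0],
    [0, 0, 0],
    [0, 0, 0],
    [0, 0, 0],
    [0, 0, 0],
    [0, 0, 0],
    [0, 0, 0]
  ],
  "claw": 0.85
}}

```text
clock: 46.2
tool_pos: [474.1, 201.5, 326.9]
eef_rot: [-2.158, -2.283, 0.001]
wrist_force: [-0.4, -0.6, -0.0]
grip_width: 74.7
```

Run:
```python
from pick import *
p=shot("wrist"); cv2.imwrite("pics/wrist9.png",p["color"][:,:,::-1])
o=ortho(p,(485,272),8,220,1); cv2.imwrite("pics/b2.png",o[:,:,::-1])
plan([(481,69,178,None,10)])
```

```text
t 46.25 tcp [474.1 201.5 326.9] yaw 93.2 tilt z [-0.001 -0.    -1.   ] grip 74.6 F [-0.  -0.6 -0.1] j6 -78
travel [[-0.133, -0.001, 0.149], [-0.133, -0.001, 0.149], [-0.133, -0.001, 0.149], [-0.133, -0.001, 0.149], [-0.133, -0.001, 0.149], [-0.133, -0.001, 0.149], [-0.133, -0.001, 0.149], [-0.133, -0.001, 0.149], [-0.133, -0.001, 0.149], [-0.133, -0.001, 0.149]]
angular [[0, 0, 0.0], [0, 0, 0.0], [0, 0, 0.0], [0, 0, 0.0], [0, 0, 0.0], [0, 0, 0.0], [0, 0, 0.0], [0, 0, 0.0], [0, 0, 0.0], [0, 0, 0.0]] 10
```

View pics/wrist9.png

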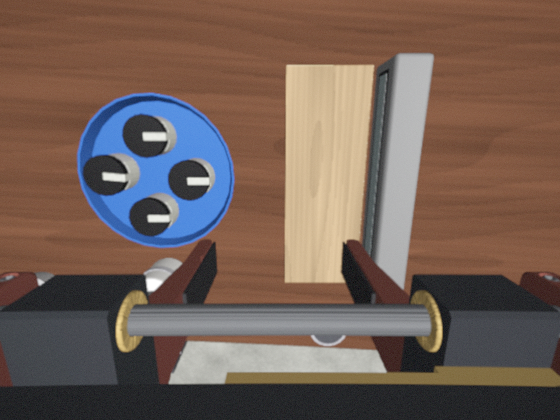

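View pics/b2.png

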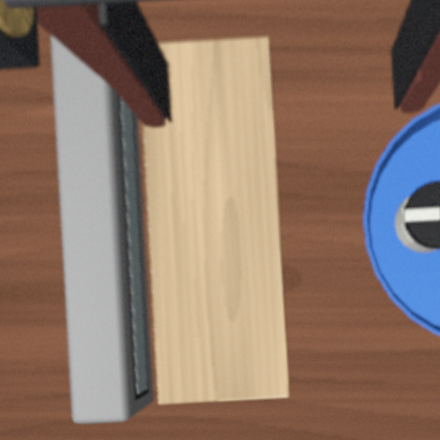

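Request:
{"api": "jog_arm", "payload": {
  "travel": [
    [-0.04, 0, 0.04],
    [-0.08, 0, 0.08],
    [-0.12, -0.001, 0.12],
    [-0.133, -0.001, 0.149],
    [-0.133, -0.001, 0.149],
    [-0.133, -0.001, 0.149],
    [-0.133, -0.001, 0.149],
    [-0.133, -0.001, 0.149],
    [-0.133, -0.001, 0.149],
    [-0.133, -0.001, 0.149]
  ],
  "angular": [
    [0, 0, 0],
    [0, 0, 0],
    [0, 0, 0],
    [0, 0, 0],
    [0, 0, 0],
    [0, 0, 0],
    [0, 0, 0],
    [0, 0, 0],
    [0, 0, 0],
    [0, 0, 0]
  ]
}}

```text
clock: 47.5
tool_pos: [480.7, 69.7, 178.4]
eef_rot: [2.156, 2.285, 0.0]
wrist_force: [0.4, -0.4, 0.3]
grip_width: 74.6
```

Run:
```python
from pick import *
r=look(64); plan([(r[4][0],r[4][1],39.5,r[1],1)])
```

```text
stripend [481.   69.4] lid [479.2  69.2] label 92.7 r 29.9
t 47.55 tcp [480.7  69.6 178.3] yaw 93.3 tilt z [ 0. -0. -1.] grip 74.3 F [ 0.3  0.2 -0.4] j6 -93
travel [[-0.0, 0.0, 0.139]]
angular [[0, 0, 0.6]] 1
```

View pics/w.png

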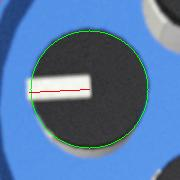

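Request:
{"api": "jog_arm", "payload": {
  "travel": [
    [0, 0, 0.05],
    [0, 0, 0.1],
    [0, 0, 0.12],
    [0, 0, 0.132],
    [0, 0, 0.139],
    [0, 0, 0.139],
    [0, 0, 0.139],
    [0, 0, 0.139],
    [0, 0, 0.139],
    [0, 0, 0.139]
  ],
  "angular": [
    [0, 0, 0],
    [0, 0, 0],
    [0, 0, 0],
    [0, 0, 0],
    [0, 0, 0],
    [0, 0, 0],
    [0, 0, 0],
    [0, 0, 0],
    [0, 0, 0],
    [0, 0, 0]
  ]
}}

```text
clock: 48.8
tool_pos: [480.8, 69.5, 39.3]
eef_rot: [2.156, 2.284, 0.0]
wrist_force: [-1.0, 0.4, -0.1]
grip_width: 74.4
```

Request:
{"api": "jog_arm", "payload": {
  "travel": [
    [0, 0, 0],
    [0, 0, 0],
    [0, 0, 0],
    [0, 0, 0],
    [0, 0, -0.02],
    [0, 0, -0.05],
    [0, 0, -0.08],
    [0, 0, -0.1],
    [0, 0, -0.1],
    [0, 0, -0.1]
  ],
  "angular": [
    [0, 0, 0],
    [0, 0, 0],
    [0, 0, 0],
    [0, 0, 0],
    [0, 0, 0],
    [0, 0, 0],
    [0, 0, 0],
    [0, 0, 0],
    [0, 0, 0],
    [0, 0, 0]
  ],
  "claw": 0
}}

```text
clock: 50.05
tool_pos: [479.9, 69.5, 138.3]
eef_rot: [-2.156, -2.284, 0.002]
wrist_force: [-0.4, 0.1, -2.2]
grip_width: 59.7
```

Run:
```python
from pick import *
plan([(529,280.5,140,93.3,10)])
```

```text
t 50.05 tcp [479.9  69.5 138.3] yaw 93.3 tilt z [-0.002 -0.    -1.   ] grip 59.7 F [-0.4  0.1 -2.2] j6 -93
travel [[0.208, 0.061, -0.002], [0.208, 0.061, -0.002], [0.208, 0.061, -0.002], [0.208, 0.061, -0.002], [0.208, 0.061, -0.002], [0.208, 0.061, -0.002], [0.208, 0.061, -0.002], [0.208, 0.061, -0.002], [0.208, 0.061, -0.002], [0.208, 0.061, -0.002]]
angular [[0, 0, 0.0], [0, 0, 0.0], [0, 0, 0.0], [0, 0, 0.0], [0, 0, 0.0], [0, 0, 0.0], [0, 0, 0.0], [0, 0, 0.0], [0, 0, 0.0], [0, 0, 0.0]] 10
```

Request:
{"api": "jog_arm", "payload": {
  "travel": [
    [0.052, 0.015, 0],
    [0.104, 0.03, 0],
    [0.156, 0.045, 0],
    [0.208, 0.061, 0],
    [0.208, 0.061, 0.03],
    [0.208, 0.061, 0.06],
    [0.208, 0.061, 0.08],
    [0.208, 0.061, 0.09],
    [0.208, 0.061, 0.09],
    [0.208, 0.061, 0.09]
  ],
  "angular": [
    [0, 0, 0],
    [0, 0, 0],
    [0, 0, 0],
    [0, 0, 0],
    [0, 0, 0],
    [0, 0, 0],
    [0, 0, 0],
    [0, 0, 0],
    [0, 0, 0],
    [0, 0, 0]
  ]
}}

```text
clock: 51.3
tool_pos: [530.1, 280.7, 49.6]
eef_rot: [2.156, 2.284, 0.001]
wrist_force: [0.9, 0.0, -1.4]
grip_width: 59.5
```

Run:
```python
from pick import *
plan([(529,280.5,36,93.3,10)])
```

```text
t 51.3 tcp [530.1 280.7  49.6] yaw 93.3 tilt z [ 0.001  0.    -1.   ] grip 59.5 F [ 0.9  0.  -1.4] j6 -72
travel [[-0.0, -0.001, 0.014], [-0.0, -0.001, 0.014], [-0.0, -0.001, 0.014], [-0.0, -0.001, 0.014], [-0.0, -0.001, 0.014], [-0.0, -0.001, 0.014], [-0.0, -0.001, 0.014], [-0.0, -0.001, 0.014], [-0.0, -0.001, 0.014], [-0.0, -0.001, 0.014]]
angular [[0, 0, -0.0], [0, 0, -0.0], [0, 0, -0.0], [0, 0, -0.0], [0, 0, -0.0], [0, 0, -0.0], [0, 0, -0.0], [0, 0, -0.0], [0, 0, -0.0], [0, 0, -0.0]] 10
```

Request:
{"api": "jog_arm", "payload": {
  "travel": [
    [0, 0, 0.006],
    [0, 0, 0.01],
    [0, 0, 0.0135],
    [0, 0, 0.0135],
    [0, 0, 0.0135],
    [0, 0, 0.0135],
    [0, 0, 0.0135],
    [0, 0, 0.0135],
    [0, 0, 0.0135],
    [0, 0, 0.0135]
  ],
  "angular": [
    [0, 0, 0],
    [0, 0, 0],
    [0, 0, 0],
    [0, 0, 0],
    [0, 0, 0],
    [0, 0, 0],
    [0, 0, 0],
    [0, 0, 0],
    [0, 0, 0],
    [0, 0, 0]
  ]
}}

```text
clock: 52.55
tool_pos: [529.6, 280.6, 35.6]
eef_rot: [2.156, 2.284, -0.0]
wrist_force: [-0.1, -0.0, -2.7]
grip_width: 59.6
```

Request:
{"api": "jog_arm", "payload": {
  "travel": [
    [0, 0, 0],
    [0, 0, 0],
    [0, 0, 0],
    [0, 0, 0],
    [0, 0, -0.05],
    [0, 0, -0.1],
    [0, 0, -0.14],
    [0, 0, -0.14],
    [0, 0, -0.14],
    [0, 0, -0.14]
  ],
  "angular": [
    [0, 0, 0],
    [0, 0, 0],
    [0, 0, 0],
    [0, 0, 0],
    [0, 0, 0],
    [0, 0, 0],
    [0, 0, 0],
    [0, 0, 0],
    [0, 0, 0],
    [0, 0, 0]
  ],
  "claw": 0.85
}}

```text
clock: 53.8
tool_pos: [528.4, 280.2, 173.8]
eef_rot: [-2.156, -2.283, 0.005]
wrist_force: [-0.4, 0.5, -0.4]
grip_width: 75.2
```

Run:
```python
from pick import *
p=shot("wrist"); cv2.imwrite("pics/wrist10.png",p["color"][:,:,::-1])
look(60); plan([(540,8.5,178,93.3,10)])
```

```text
stripend [529.9 281.6] lid [528.  281.1] label 93.1 r 30.1
t 53.9 tcp [528.7 280.3 174.1] yaw 93.3 tilt z [-0.003 -0.001 -1.   ] grip 74.5 F [ 0.4 -0.   0.6] j6 -72
travel [[-0.272, -0.004, -0.004], [-0.272, -0.004, -0.004], [-0.272, -0.004, -0.004], [-0.272, -0.004, -0.004], [-0.272, -0.004, -0.004], [-0.272, -0.004, -0.004], [-0.272, -0.004, -0.004], [-0.272, -0.004, -0.004], [-0.272, -0.004, -0.004], [-0.272, -0.004, -0.004]]
angular [[0, 0, -0.0], [0, 0, -0.0], [0, 0, -0.0], [0, 0, -0.0], [0, 0, -0.0], [0, 0, -0.0], [0, 0, -0.0], [0, 0, -0.0], [0, 0, -0.0], [0, 0, -0.0]] 10
```

View pics/wrist10.png

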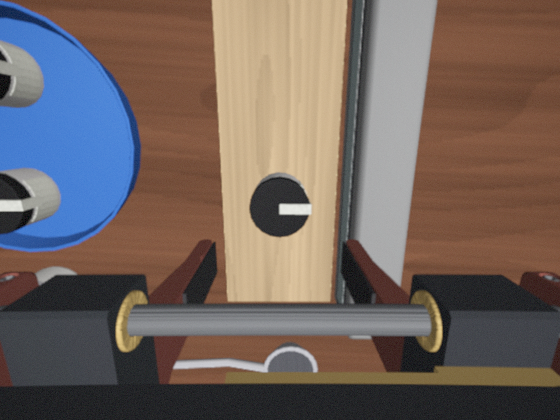

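Request:
{"api": "jog_arm", "payload": {
  "travel": [
    [-0.055, -0.001, -0.004],
    [-0.11, -0.002, -0.004],
    [-0.165, -0.003, -0.004],
    [-0.22, -0.004, -0.004],
    [-0.272, -0.005, -0.004],
    [-0.272, -0.005, -0.004],
    [-0.272, -0.005, -0.004],
    [-0.272, -0.005, -0.004],
    [-0.272, -0.005, -0.004],
    [-0.272, -0.005, -0.004]
  ],
  "angular": [
    [0, 0, 0],
    [0, 0, 0],
    [0, 0, 0],
    [0, 0, 0],
    [0, 0, 0],
    [0, 0, 0],
    [0, 0, 0],
    [0, 0, 0],
    [0, 0, 0],
    [0, 0, 0]
  ]
}}

```text
clock: 55.15
tool_pos: [540.2, 9.6, 179.7]
eef_rot: [-2.155, -2.286, 0.0]
wrist_force: [-0.2, 0.1, -0.6]
grip_width: 74.8
```

Run:
```python
from pick import *
r=look(64); plan([(r[4][0],r[4][1],39.5,r[1],1)])
```

```text
stripend [541.1   8.9] lid [539.3   8.7] label 92.9 r 29.8
t 55.2 tcp [540.3   9.5 179.7] yaw 93.4 tilt z [ 0. -0. -1.] grip 74.6 F [-0.2 -0.7  0.7] j6 -100
travel [[-0.001, 0.001, 0.14]]
angular [[0, 0, 0.4]] 1
```

View pics/w.png

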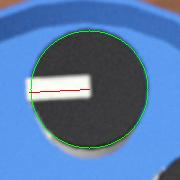

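Request:
{"api": "jog_arm", "payload": {
  "travel": [
    [0, 0, 0.05],
    [0, 0, 0.1],
    [0, 0, 0.12],
    [0, 0, 0.132],
    [0, 0, 0.14],
    [0, 0, 0.14],
    [0, 0, 0.14],
    [0, 0, 0.14],
    [0, 0, 0.14],
    [0, 0, 0.14]
  ],
  "angular": [
    [0, 0, 0],
    [0, 0, 0],
    [0, 0, 0],
    [0, 0, 0],
    [0, 0, 0],
    [0, 0, 0],
    [0, 0, 0],
    [0, 0, 0],
    [0, 0, 0],
    [0, 0, 0]
  ]
}}

```text
clock: 56.45
tool_pos: [540.4, 8.8, 39.9]
eef_rot: [2.156, 2.284, 0.0]
wrist_force: [-0.4, 0.3, 0.4]
grip_width: 74.7
```

Request:
{"api": "jog_arm", "payload": {
  "travel": [
    [0, 0, 0],
    [0, 0, 0],
    [0, 0, 0],
    [0, 0, 0],
    [0, 0, -0.02],
    [0, 0, -0.05],
    [0, 0, -0.08],
    [0, 0, -0.1],
    [0, 0, -0.1],
    [0, 0, -0.1]
  ],
  "angular": [
    [0, 0, 0],
    [0, 0, 0],
    [0, 0, 0],
    [0, 0, 0],
    [0, 0, 0],
    [0, 0, 0],
    [0, 0, 0],
    [0, 0, 0],
    [0, 0, 0],
    [0, 0, 0]
  ],
  "claw": 0
}}

```text
clock: 57.7
tool_pos: [539.4, 8.9, 138.7]
eef_rot: [-2.156, -2.284, 0.002]
wrist_force: [-0.4, -0.3, -2.2]
grip_width: 59.3
```

Run:
```python
from pick import *
plan([(619,285.5,140,93.3,10)])
```

```text
t 57.7 tcp [539.4   8.9 138.7] yaw 93.3 tilt z [-0.002  0.    -1.   ] grip 59.3 F [-0.4 -0.3 -2.2] j6 -100
travel [[0.272, 0.095, -0.001], [0.272, 0.095, -0.001], [0.272, 0.095, -0.001], [0.272, 0.095, -0.001], [0.272, 0.095, -0.001], [0.272, 0.095, -0.001], [0.272, 0.095, -0.001], [0.272, 0.095, -0.001], [0.272, 0.095, -0.001], [0.272, 0.095, -0.001]]
angular [[0, 0, -0.0], [0, 0, -0.0], [0, 0, -0.0], [0, 0, -0.0], [0, 0, -0.0], [0, 0, -0.0], [0, 0, -0.0], [0, 0, -0.0], [0, 0, -0.0], [0, 0, -0.0]] 10
```

Request:
{"api": "jog_arm", "payload": {
  "travel": [
    [0.054, 0.01, 0],
    [0.108, 0.03, 0],
    [0.162, 0.05, 0],
    [0.216, 0.075, 0],
    [0.272, 0.095, 0],
    [0.272, 0.095, 0.03],
    [0.272, 0.095, 0.06],
    [0.272, 0.095, 0.09],
    [0.272, 0.095, 0.09],
    [0.272, 0.095, 0.09]
  ],
  "angular": [
    [0, 0, 0],
    [0, 0, 0],
    [0, 0, 0],
    [0, 0, 0],
    [0, 0, 0],
    [0, 0, 0],
    [0, 0, 0],
    [0, 0, 0],
    [0, 0, 0],
    [0, 0, 0]
  ]
}}

```text
clock: 58.95
tool_pos: [619.5, 285.8, 49.5]
eef_rot: [-2.157, -2.284, 0.001]
wrist_force: [0.2, -0.1, -2.0]
grip_width: 59.9
```

Run:
```python
from pick import *
plan([(619,285.5,36,93.3,1)])
```

```text
t 58.95 tcp [619.5 285.8  49.5] yaw 93.3 tilt z [-0.001 -0.    -1.   ] grip 59.9 F [ 0.2 -0.1 -2. ] j6 -74
travel [[-0.0, -0.0, 0.014]]
angular [[0, 0, -0.0]] 1
```

Request:
{"api": "jog_arm", "payload": {
  "travel": [
    [0, 0, 0.006],
    [0, 0, 0.01],
    [0, 0, 0.0135],
    [0, 0, 0.0135],
    [0, 0, 0.0135],
    [0, 0, 0.0135],
    [0, 0, 0.0135],
    [0, 0, 0.0135],
    [0, 0, 0.0135],
    [0, 0, 0.0135]
  ],
  "angular": [
    [0, 0, 0],
    [0, 0, 0],
    [0, 0, 0],
    [0, 0, 0],
    [0, 0, 0],
    [0, 0, 0],
    [0, 0, 0],
    [0, 0, 0],
    [0, 0, 0],
    [0, 0, 0]
  ]
}}

```text
clock: 60.2
tool_pos: [619.4, 285.8, 36.1]
eef_rot: [2.157, 2.284, -0.0]
wrist_force: [0.6, 0.6, -1.3]
grip_width: 59.8
```

Request:
{"api": "jog_arm", "payload": {
  "travel": [
    [0, 0, 0],
    [0, 0, 0],
    [0, 0, 0],
    [0, 0, 0],
    [0, 0, -0.05],
    [0, 0, -0.1],
    [0, 0, -0.14],
    [0, 0, -0.14],
    [0, 0, -0.14],
    [0, 0, -0.14]
  ],
  "angular": [
    [0, 0, 0],
    [0, 0, 0],
    [0, 0, 0],
    [0, 0, 0],
    [0, 0, 0],
    [0, 0, 0],
    [0, 0, 0],
    [0, 0, 0],
    [0, 0, 0],
    [0, 0, 0]
  ],
  "claw": 0.85
}}

```text
clock: 61.45
tool_pos: [618.3, 285.4, 174.3]
eef_rot: [-2.156, -2.283, 0.005]
wrist_force: [-0.6, -0.5, -0.1]
grip_width: 74.6
```

Run:
```python
from pick import *
look(60); plan([(540,150,178,93.3,1),(480,-51.5,178,93.3,10)])
```

```text
stripend [620.4 286.8] lid [618.8 286.4] label 93.3 r 30.4
t 61.5 tcp [618.3 285.4 174.3] yaw 93.3 tilt z [-0.003 -0.001 -1.   ] grip 74.6 F [-0.4  0.1  0.1] j6 -74
travel [[-0.131, -0.086, -0.003], [-0.328, -0.158, -0.003], [-0.328, -0.158, -0.003], [-0.328, -0.158, -0.003], [-0.328, -0.158, -0.003], [-0.328, -0.158, -0.003], [-0.328, -0.158, -0.003], [-0.328, -0.158, -0.003], [-0.328, -0.158, -0.003], [-0.328, -0.158, -0.003], [-0.328, -0.158, -0.003]]
angular [[0, 0, 0.0], [0, 0, 0.0], [0, 0, 0.0], [0, 0, 0.0], [0, 0, 0.0], [0, 0, 0.0], [0, 0, 0.0], [0, 0, 0.0], [0, 0, 0.0], [0, 0, 0.0], [0, 0, 0.0]] 11
```

View pics/w.png

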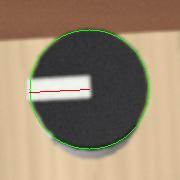

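Request:
{"api": "jog_arm", "payload": {
  "travel": [
    [-0.05, -0.033, -0.003],
    [-0.1, -0.066, -0.003],
    [-0.15, -0.09, -0.003],
    [-0.2, -0.11, -0.003],
    [-0.25, -0.13, -0.003],
    [-0.3, -0.15, -0.003],
    [-0.328, -0.158, -0.003],
    [-0.328, -0.158, -0.003],
    [-0.328, -0.158, -0.003],
    [-0.328, -0.158, -0.003]
  ],
  "angular": [
    [0, 0, 0],
    [0, 0, 0],
    [0, 0, 0],
    [0, 0, 0],
    [0, 0, 0],
    [0, 0, 0],
    [0, 0, 0],
    [0, 0, 0],
    [0, 0, 0],
    [0, 0, 0]
  ]
}}

```text
clock: 62.75
tool_pos: [480.7, -49.6, 178.9]
eef_rot: [-2.155, -2.285, 0.0]
wrist_force: [-0.3, 0.1, 1.1]
grip_width: 74.7
```

Run:
```python
from pick import *
r=look(64); plan([(r[4][0],r[4][1],39.5,r[1],1)])
```

```text
stripend [480.9 -51.3] lid [479.2 -51.7] label 87.7 r 29.8
t 62.8 tcp [480.8 -49.7 179. ] yaw 93.4 tilt z [-0.  0. -1.] grip 74.8 F [ 0.  -0.3  0.3] j6 -107
travel [[-0.002, 0.0, 0.139]]
angular [[0, 0, 5.7]] 1
```

View pics/w.png

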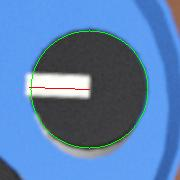

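Request:
{"api": "jog_arm", "payload": {
  "travel": [
    [-0.001, 0, 0.05],
    [-0.001, 0, 0.1],
    [-0.001, 0, 0.12],
    [-0.001, 0, 0.132],
    [-0.001, 0, 0.139],
    [-0.001, 0, 0.139],
    [-0.001, 0, 0.139],
    [-0.001, 0, 0.139],
    [-0.001, 0, 0.139],
    [-0.001, 0, 0.139]
  ],
  "angular": [
    [0, 0, 5.7],
    [0, 0, 5.7],
    [0, 0, 5.7],
    [0, 0, 5.7],
    [0, 0, 5.7],
    [0, 0, 5.7],
    [0, 0, 5.7],
    [0, 0, 5.7],
    [0, 0, 5.7],
    [0, 0, 5.7]
  ]
}}

```text
clock: 64.05
tool_pos: [480.7, -51.8, 40.4]
eef_rot: [2.267, 2.174, 0.0]
wrist_force: [-0.1, 0.2, -0.2]
grip_width: 74.4
```

Request:
{"api": "jog_arm", "payload": {
  "travel": [
    [0, 0, 0],
    [0, 0, 0],
    [0, 0, 0],
    [0, 0, 0],
    [0, 0, -0.02],
    [0, 0, -0.05],
    [0, 0, -0.08],
    [0, 0, -0.1],
    [0, 0, -0.1],
    [0, 0, -0.1]
  ],
  "angular": [
    [0, 0, 0],
    [0, 0, 0],
    [0, 0, 0],
    [0, 0, 0],
    [0, 0, 0],
    [0, 0, 0],
    [0, 0, 0],
    [0, 0, 0],
    [0, 0, 0],
    [0, 0, 0]
  ],
  "claw": 0
}}

```text
clock: 65.3
tool_pos: [479.9, -51.5, 139.3]
eef_rot: [-2.267, -2.174, 0.001]
wrist_force: [-0.2, 0.8, -3.6]
grip_width: 59.7
```

Run:
```python
from pick import *
plan([(439,275.5,140,93.3,10)])
```

```text
t 65.3 tcp [479.9 -51.5 139.3] yaw 87.6 tilt z [-0.001  0.    -1.   ] grip 59.7 F [-0.2  0.8 -3.6] j6 -102
travel [[0.325, -0.055, -0.001], [0.325, -0.055, -0.001], [0.325, -0.055, -0.001], [0.325, -0.055, -0.001], [0.325, -0.055, -0.001], [0.325, -0.055, -0.001], [0.325, -0.055, -0.001], [0.325, -0.055, -0.001], [0.325, -0.055, -0.001], [0.325, -0.055, -0.001]]
angular [[0, 0, -5.7], [0, 0, -5.7], [0, 0, -5.7], [0, 0, -5.7], [0, 0, -5.7], [0, 0, -5.7], [0, 0, -5.7], [0, 0, -5.7], [0, 0, -5.7], [0, 0, -5.7]] 10
```

Request:
{"api": "jog_arm", "payload": {
  "travel": [
    [0.055, -0.009, 0],
    [0.11, -0.018, 0],
    [0.165, -0.027, 0],
    [0.22, -0.037, 0],
    [0.275, -0.046, 0],
    [0.325, -0.055, 0],
    [0.325, -0.055, 0.04],
    [0.325, -0.055, 0.08],
    [0.325, -0.055, 0.09],
    [0.325, -0.055, 0.09]
  ],
  "angular": [
    [0, 0, -5.7],
    [0, 0, -5.7],
    [0, 0, -5.7],
    [0, 0, -5.7],
    [0, 0, -5.7],
    [0, 0, -5.7],
    [0, 0, -5.7],
    [0, 0, -5.7],
    [0, 0, -5.7],
    [0, 0, -5.7]
  ]
}}

```text
clock: 66.55
tool_pos: [438.6, 274.8, 49.3]
eef_rot: [-2.156, -2.284, 0.004]
wrist_force: [-0.1, 0.1, -2.8]
grip_width: 59.4
```

Run:
```python
from pick import *
plan([(439,275.5,36.5,93.3,1)])
```

```text
t 66.55 tcp [438.6 274.8  49.3] yaw 93.3 tilt z [-0.002 -0.001 -1.   ] grip 59.4 F [-0.1  0.1 -2.8] j6 -69
travel [[0.001, 0.0, 0.013]]
angular [[0, 0, -0.0]] 1
```

Request:
{"api": "jog_arm", "payload": {
  "travel": [
    [0, 0, 0.006],
    [0, 0, 0.01],
    [0, 0, 0.0135],
    [0, 0, 0.0135],
    [0, 0, 0.0135],
    [0, 0, 0.0135],
    [0, 0, 0.0135],
    [0, 0, 0.0135],
    [0, 0, 0.0135],
    [0, 0, 0.0135]
  ],
  "angular": [
    [0, 0, 0],
    [0, 0, 0],
    [0, 0, 0],
    [0, 0, 0],
    [0, 0, 0],
    [0, 0, 0],
    [0, 0, 0],
    [0, 0, 0],
    [0, 0, 0],
    [0, 0, 0]
  ]
}}

```text
clock: 67.8
tool_pos: [439.3, 275.3, 36.6]
eef_rot: [2.157, 2.284, -0.0]
wrist_force: [0.0, 0.2, -2.5]
grip_width: 59.7
```

Request:
{"api": "jog_arm", "payload": {
  "travel": [
    [0, 0, 0],
    [0, 0, 0],
    [0, 0, 0],
    [0, 0, 0],
    [0, 0, -0.05],
    [0, 0, -0.1],
    [0, 0, -0.14],
    [0, 0, -0.14],
    [0, 0, -0.14],
    [0, 0, -0.14]
  ],
  "angular": [
    [0, 0, 0],
    [0, 0, 0],
    [0, 0, 0],
    [0, 0, 0],
    [0, 0, 0],
    [0, 0, 0],
    [0, 0, 0],
    [0, 0, 0],
    [0, 0, 0],
    [0, 0, 0]
  ],
  "claw": 0.85
}}

```text
clock: 69.05
tool_pos: [438.2, 274.7, 175.1]
eef_rot: [-2.156, -2.284, 0.005]
wrist_force: [0.0, -0.1, -0.5]
grip_width: 74.6
```

Run:
```python
from pick import *
p=shot("wrist"); cv2.imwrite("pics/wrist11.png",p["color"][:,:,::-1])
look(60); plan([(422,9,178,93.3,1)])
```

```text
stripend [439.8 276.2] lid [437.9 275.4] label 94.3 r 30.1
t 69.15 tcp [438.4 274.9 175.3] yaw 93.3 tilt z [-0.003 -0.001 -1.   ] grip 74.9 F [-0.3  0.9 -0.3] j6 -69
travel [[-0.264, -0.032, -0.002]]
angular [[0, 0, -0.0]] 1
```

View pics/wrist11.png

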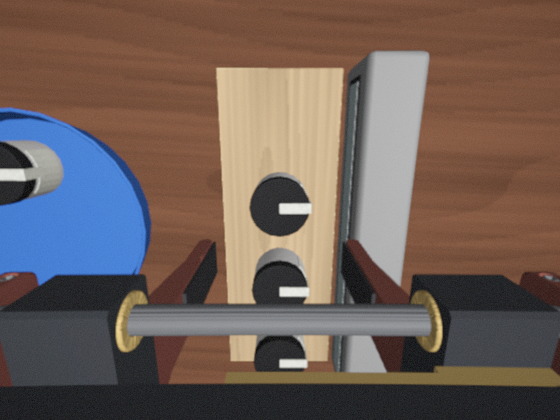

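Request:
{"api": "jog_arm", "payload": {
  "travel": [
    [-0.055, -0.007, -0.002],
    [-0.11, -0.013, -0.002],
    [-0.165, -0.02, -0.002],
    [-0.22, -0.027, -0.002],
    [-0.265, -0.033, -0.002],
    [-0.265, -0.033, -0.002],
    [-0.265, -0.033, -0.002],
    [-0.265, -0.033, -0.002],
    [-0.265, -0.033, -0.002],
    [-0.265, -0.033, -0.002]
  ],
  "angular": [
    [0, 0, 0],
    [0, 0, 0],
    [0, 0, 0],
    [0, 0, 0],
    [0, 0, 0],
    [0, 0, 0],
    [0, 0, 0],
    [0, 0, 0],
    [0, 0, 0],
    [0, 0, 0]
  ]
}}

```text
clock: 70.4
tool_pos: [421.6, 9.5, 178.6]
eef_rot: [-2.155, -2.286, 0.0]
wrist_force: [-0.6, -0.8, 0.7]
grip_width: 74.8
```

Run:
```python
from pick import *
r=look(64); plan([(r[4][0],r[4][1],39.5,r[1],1)])
```

```text
stripend [421.6   9.8] lid [419.9   9.3] label 92.9 r 29.7
t 70.45 tcp [421.6   9.4 178.7] yaw 93.4 tilt z [-0. -0. -1.] grip 74.5 F [ 0.7  0.7 -0.1] j6 -101
travel [[0.0, 0.0, 0.139]]
angular [[0, 0, 0.4]] 1
```

View pics/w.png

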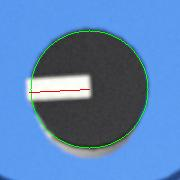

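Request:
{"api": "jog_arm", "payload": {
  "travel": [
    [0, 0, 0.05],
    [0, 0, 0.1],
    [0, 0, 0.12],
    [0, 0, 0.132],
    [0, 0, 0.139],
    [0, 0, 0.139],
    [0, 0, 0.139],
    [0, 0, 0.139],
    [0, 0, 0.139],
    [0, 0, 0.139]
  ],
  "angular": [
    [0, 0, 0],
    [0, 0, 0],
    [0, 0, 0],
    [0, 0, 0],
    [0, 0, 0],
    [0, 0, 0],
    [0, 0, 0],
    [0, 0, 0],
    [0, 0, 0],
    [0, 0, 0]
  ]
}}

```text
clock: 71.7
tool_pos: [421.7, 8.8, 39.8]
eef_rot: [2.156, 2.284, 0.0]
wrist_force: [0.2, -0.6, 0.2]
grip_width: 74.5
```

Request:
{"api": "jog_arm", "payload": {
  "travel": [
    [0, 0, 0],
    [0, 0, 0],
    [0, 0, 0],
    [0, 0, 0],
    [0, 0, -0.02],
    [0, 0, -0.05],
    [0, 0, -0.08],
    [0, 0, -0.1],
    [0, 0, -0.1],
    [0, 0, -0.1]
  ],
  "angular": [
    [0, 0, 0],
    [0, 0, 0],
    [0, 0, 0],
    [0, 0, 0],
    [0, 0, 0],
    [0, 0, 0],
    [0, 0, 0],
    [0, 0, 0],
    [0, 0, 0],
    [0, 0, 0]
  ],
  "claw": 0
}}

```text
clock: 72.95
tool_pos: [420.8, 8.9, 138.8]
eef_rot: [-2.156, -2.284, 0.001]
wrist_force: [-0.3, 0.4, -1.9]
grip_width: 59.6
```

Run:
```python
from pick import *
plan([(350,270.5,140,93.3,10)])
```

```text
t 72.95 tcp [420.8   8.9 138.8] yaw 93.3 tilt z [-0.001  0.    -1.   ] grip 59.6 F [-0.3  0.4 -1.9] j6 -101
travel [[0.265, -0.056, -0.001], [0.265, -0.056, -0.001], [0.265, -0.056, -0.001], [0.265, -0.056, -0.001], [0.265, -0.056, -0.001], [0.265, -0.056, -0.001], [0.265, -0.056, -0.001], [0.265, -0.056, -0.001], [0.265, -0.056, -0.001], [0.265, -0.056, -0.001]]
angular [[0, 0, 0.0], [0, 0, 0.0], [0, 0, 0.0], [0, 0, 0.0], [0, 0, 0.0], [0, 0, 0.0], [0, 0, 0.0], [0, 0, 0.0], [0, 0, 0.0], [0, 0, 0.0]] 10
```

Request:
{"api": "jog_arm", "payload": {
  "travel": [
    [0.054, -0.004, 0],
    [0.108, -0.014, 0],
    [0.162, -0.026, 0],
    [0.216, -0.042, 0],
    [0.265, -0.056, 0],
    [0.265, -0.056, 0.03],
    [0.265, -0.056, 0.06],
    [0.265, -0.056, 0.09],
    [0.265, -0.056, 0.09],
    [0.265, -0.056, 0.09]
  ],
  "angular": [
    [0, 0, 0],
    [0, 0, 0],
    [0, 0, 0],
    [0, 0, 0],
    [0, 0, 0],
    [0, 0, 0],
    [0, 0, 0],
    [0, 0, 0],
    [0, 0, 0],
    [0, 0, 0]
  ]
}}

```text
clock: 74.2
tool_pos: [350.3, 270.0, 49.6]
eef_rot: [-2.157, -2.284, 0.002]
wrist_force: [0.7, 0.1, -1.2]
grip_width: 59.7
```

Run:
```python
from pick import *
plan([(350,270.5,36,93.3,1)])
```

```text
t 74.2 tcp [350.3 270.   49.6] yaw 93.3 tilt z [-0.001 -0.001 -1.   ] grip 59.7 F [ 0.7  0.1 -1.2] j6 -65
travel [[0.0, -0.0, 0.014]]
angular [[0, 0, -0.0]] 1
```

Request:
{"api": "jog_arm", "payload": {
  "travel": [
    [0, 0, 0.006],
    [0, 0, 0.01],
    [0, 0, 0.0135],
    [0, 0, 0.0135],
    [0, 0, 0.0135],
    [0, 0, 0.0135],
    [0, 0, 0.0135],
    [0, 0, 0.0135],
    [0, 0, 0.0135],
    [0, 0, 0.0135]
  ],
  "angular": [
    [0, 0, 0],
    [0, 0, 0],
    [0, 0, 0],
    [0, 0, 0],
    [0, 0, 0],
    [0, 0, 0],
    [0, 0, 0],
    [0, 0, 0],
    [0, 0, 0],
    [0, 0, 0]
  ]
}}

```text
clock: 75.45
tool_pos: [350.4, 270.1, 36.1]
eef_rot: [2.157, 2.284, -0.0]
wrist_force: [0.2, 0.7, -2.5]
grip_width: 59.4
```

Request:
{"api": "jog_arm", "payload": {
  "travel": [
    [0, 0, 0],
    [0, 0, 0],
    [0, 0, 0],
    [0, 0, 0],
    [0, 0, -0.05],
    [0, 0, -0.1],
    [0, 0, -0.15],
    [0, 0, -0.2],
    [0, 0, -0.24],
    [0, 0, -0.24]
  ],
  "angular": [
    [0, 0, 0],
    [0, 0, 0],
    [0, 0, 0],
    [0, 0, 0],
    [0, 0, 0],
    [0, 0, 0],
    [0, 0, 0],
    [0, 0, 0],
    [0, 0, 0],
    [0, 0, 0]
  ],
  "claw": 0.85
}}

```text
clock: 76.7
tool_pos: [352.3, 271.2, 279.2]
eef_rot: [2.155, 2.283, 0.01]
wrist_force: [0.6, -0.1, -0.7]
grip_width: 74.8
```

Run:
```python
from pick import *
look(60)
plan([(480,150,290,93.3,1)])
```

```text
stripend [350.  270.7] lid [348.9 270.6] label 92.0 r 29.5
t 76.75 tcp [351.1 270.5 277.2] yaw 93.3 tilt z [ 0.003  0.001 -1.   ] grip 74.6 F [ 0.1 -0.6 -0.3] j6 -65
travel [[-0.128, 0.122, -0.013]]
angular [[0, 0, 0.0]] 1
```

Request:
{"api": "jog_arm", "payload": {
  "travel": [
    [-0.03, 0.02, -0.02],
    [-0.06, 0.04, -0.04],
    [-0.09, 0.07, -0.05],
    [-0.115, 0.09, -0.05],
    [-0.115, 0.09, -0.05],
    [-0.115, 0.09, -0.05],
    [-0.115, 0.09, -0.05],
    [-0.115, 0.09, -0.05],
    [-0.115, 0.09, -0.05],
    [-0.115, 0.09, -0.05]
  ],
  "angular": [
    [0, 0, 0],
    [0, 0, 0],
    [0, 0, 0],
    [0, 0, 0],
    [0, 0, 0],
    [0, 0, 0],
    [0, 0, 0],
    [0, 0, 0],
    [0, 0, 0],
    [0, 0, 0]
  ]
}}

```text
clock: 78.0
tool_pos: [446.8, 160.8, 326.2]
eef_rot: [2.156, 2.285, 0.0]
wrist_force: [-0.6, 0.6, 0.8]
grip_width: 74.3
```

Run:
```python
from pick import *
p=shot("wrist"); cv2.imwrite("pics/wrist12.png",p["color"][:,:,::-1])
for c in [(619,285),(529,280),(439,275),(350,270)]:
    r=lid(p,c,60); 
    e=r[4]-np.array([484,278]); a=np.radians(93.2); ax=np.array([np.cos(a),np.sin(a)]); ay=np.array([-ax[1],ax[0]])
    print(r[4].round(1),"r",round(r[2],1),"label err",None if r[1] is None else round(r[1]-93.2,1),"scanner x,y",round(e@ax,1),round(e@ay,1))
s=shot("scene"); cv2.imwrite("pics/scene12.png",s["color"][:,:,::-1])
for n in ["ladle","sieve"]: 
    for d in landmark_of(s,n)[:1]: print(n,toW(s,d["point"]).round(0))
plan([(480,150,290,93.3,1)])
```

```text
[616.2 285. ] r 58.7 label err None scanner x,y -0.4 -132.4
[519.3 288.7] r 47.5 label err -43.7 scanner x,y 8.7 -35.9
[439.4 276.4] r 30.4 label err 1.4 scanner x,y 0.9 44.6
[349.5 271.3] r 30.1 label err -1.2 scanner x,y 0.8 134.6
ladle [758. 210.  -1.]
sieve [ 701. -210.    1.]
t 78.2 tcp [446.9 160.6 326.2] yaw 93.3 tilt z [-0. -0. -1.] grip 74.8 F [-0.  -0.4  0.7] j6 -82
travel [[-0.012, 0.032, 0.036]]
angular [[0, 0, 0.0]] 1
```

View pics/wrist12.png

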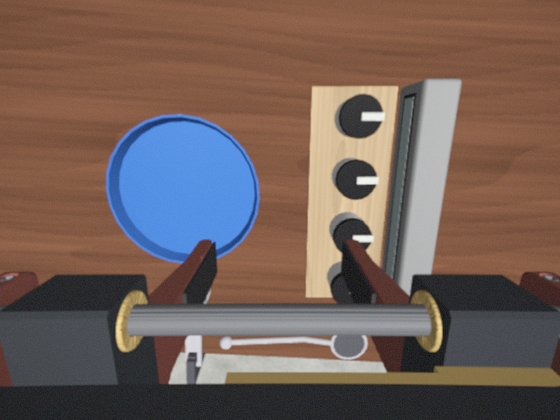

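View pics/scene12.png

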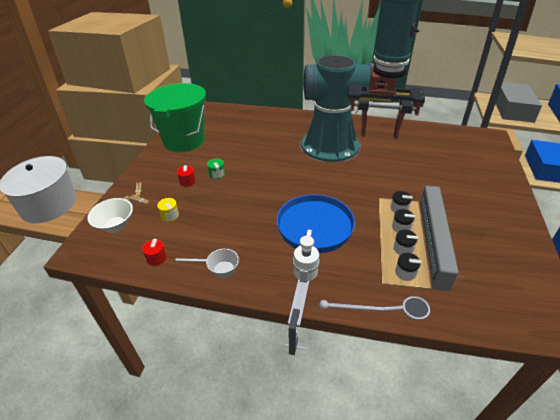

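Run:
```python
from pick import *
s=shot("scene")
for i,c in enumerate([(619,285),(529,280),(439,275),(350,270)]):
    r=lid(s,c,60,45,f"pics/s{i}.png"); print(r[0].round(1),r[4].round(1),round(r[2],1),r[1])
cv2.imwrite("pics/sall.png",np.hstack([cv2.imread(f"pics/s{i}.png") for i in range(4)]))
n=shot("scene"); q=ortho(n,(485,278),8,220,1); cv2.imwrite("pics/bs.png",q[:,:,::-1])
```

```text
[627.3 273.3] [618.9 286.8] 42.3 90.0
[537.2 268.9] [528.8 282.2] 42.2 90.0
[446.1 272. ] [437.9 277.3] 39.9 93.17982
[360.4 265.4] [348.8 272.2] 42.9 90.0
```

View pics/sall.png

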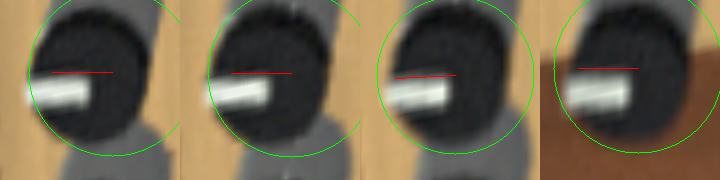

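View pics/bs.png

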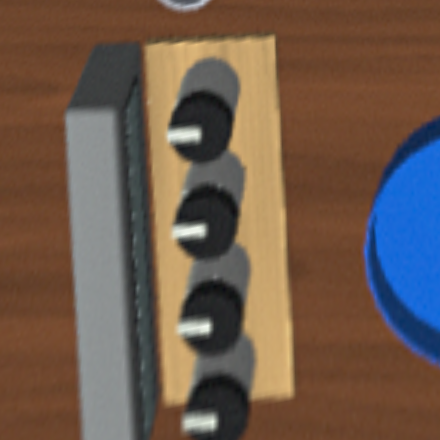

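```bash
python3 -c "
from workcell import *
print(job_done())"
```

```text
the job is handed in; nothing more can be done
None
```

The job is done and handed in at about 78 s of the 210 s limit. There were four tins, and I handled all of them; the handover reported no verdict.

- **Basin:** I stood all four black-lidded tins upright in the basin and let go of them. The red, yellow and green look-alikes were left alone.
- **Nozzle:** I then pressed the cap to z ≈ 118 mm. The wrist read about 10 N, well over the spring's 4.5 N, so it was against its stop. After release it read back up at about 129 mm, and I did not touch it again.
- **Board:** I moved the tins into a row about 90 mm apart on the scanner's board. My measurements put them within 2 mm of the middle line and at most 135 mm from the centre along it.
- **Labels:** They face the scanner within about 2° of square.
- **Bystanders:** The ladle and sieve read where they were at the start, within camera error.

**What disagreed or failed:**
- The top camera read y about 4 mm lower than the wrist camera. I used the wrist readings, which matched where the arm had placed the tins.
- In the last wrist picture the fingers hid the two far tins, so the lid fit failed for them. Their places and labels rest on wrist checks made right after placing them and on the last scene-camera picture.
- In that scene picture the circle fits on the lids also failed. The white seal strips still gave positions and directions that agreed with the wrist readings to about 2 mm and 4°.

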